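# Clip the engraving handpiece into its cradle and lock it

### The arm

A 6-joint arm with a two-finger parallel gripper is mounted at the origin on the work surface. World frame = base frame: x ahead of the robot, y to its left, z up, the work surface at z = 0. Lengths are in mm, angles in degrees, forces in N, time in s.
With the tool pointing down it reaches from about 275 to 850 mm from the base axis. Payload 5.2 kg.
Tool frame: the origin (TCP) lies at the very end of the fingers, on their centre line; the grasp point (between the pads) lies 19 mm behind it; x points along the fingers, y is the direction in which the jaws open and shut, and the axes are right-handed (so a half turn about x gives the same grasp; the last joint's range is limited). The gripper opens to 85 mm and grips with 20 to 120 N. Pads are 22 mm wide; open, the fingers measure 114 mm over their backs; the gripper's body (76 mm by 85 mm) begins 54 mm behind the grasp point. The pads swing forward as they close: fully open they stand 13 mm farther back than shut.
Start: joints at [-77.796, 14.817, 87.949, -0, 77.235, -11.62], TCP at [222.178, -503.132, 231.31] pointing down, gripper open.
Joint ranges: [-179.93, 179.93], [-52.35, 119.4], [10.71, 147.94], [-69.91, 249.91], [12.55, 155.21], [-178.61, 178.61]. Speed limits (degrees/s): [147.25, 147.25, 180, 180, 180, 180].

### API

Orientations are given as a 3x3 rotation matrix whose columns are the frame's x, y, z axes.
In Python, from rig import ctrl gives the robot as it stands. The module is installed in compiled form; this text tells all that it offers.
- The arm moves only by the tool move_arm, never from a script. Its arguments are lists of equal length, an entry for each row: "delta_rot": the turn, a rotation vector about the world's x, y, z in degrees, a list of three; "delta_pos": the shift along the world's x, y, z in m, a list of three; "hand": the gripper command: -1 is shut, 1 is fully open, values between are in proportion. A call has 1 to 8 rows; each row shifts and turns the commanded pose from where the row before left it; what a row does not reach is not made up. A row lasts 1/12 s, in which the tool goes at most 41.7 mm and 7.16 degrees, less where a joint would pass 70% of its speed; a pose out of reach is approached as far as the arm can. A call with a gripper value outside its range is refused whole. The fingers move at their own pace and stop on an object; "grip_force" is the grip in N (left out, the last holds). Time passes only in rows, so rows that do not move let the fingers close. It gives the time, the measured TCP pose, the force and the opening at its end, in the units of the state.
- ctrl.sense(): the state, without advancing time (a new reading comes with each control period).
- ctrl.camera(name): name is "scene" or "side" or "wrist"; returns a dict with "pixels" (480x640x3 uint8, red, green, blue), "K" (3x3 intrinsics, pixels), "R" (3x3) and "t" (3): a world point X has camera coordinates R X + t; the wrist camera has in their place "hand_eye" (4x4, takes a point from camera to tool coordinates, whose origin is the TCP and whose axes are the tool frame's). Camera axes: x right, y down, z forward; pixel columns grow to the right and rows downward; lengths in mm; the calibration is good to about 2 mm. A picture is of the moment at which its call begins: read the wrist's pose just before it. There is no depth.
- ctrl.job_done(): hands the job in, once; it reports no verdict.
The state is a dict: "time": time; "joints": joint angles; "qd": joint speeds; "joint_torque": joint torques, N m; "position": TCP position; "eef_rot": TCP orientation; "ft_force": force on the tool from outside, world axes, zero at the start; "ft_torque": the same for the moment, N m; "width": finger opening in mm.
Only numpy, scipy, OpenCV 4.12 (cv2) and the standard library are available. Lean on these libraries where they do the work, as an engineer would, in place of code of your own. Each camera call takes 0.05 s, during which the arm holds its last target.

### The job

Put the blue cordless engraving handpiece away in its clip cradle. First slide the cradle's red hood all the way back, away from the clips, to its stop; then lift the handpiece out of the wooden rest and press it down into both spring clips until it is fully seated, centred lengthwise on the clips with its brass tail towards the hood; last, slide the hood all the way home over the tail to lock it in. Do not drop the handpiece on the bench, and leave the other things where they are.

Things in the scene. Friction and masses are not known exactly. Their poses are not given: they have to be found in the camera images.
- tool_mid (a point): grasp centre of the loose handpiece, on its axis: blue cylinder 22 mm in diameter, 0.16 kg, balanced near this point. x: along its axis, tail to nose; it may have rolled about x. The cylinder reaches 80 mm to -x and 58 mm to +x, then a steel nose tapers to 12 mm diameter at 86 mm and a thin bur ends at 101 mm. It starts level in the rest, axis 34 mm above the bench
- tool_tail (a point): centre of the handpiece's tail end face, 80 mm to -x of tool_mid, same axes; the last 12 mm of the tail have a brass band
- rest: dark wooden rest fixed to the bench; origin on the bench under its centre, x along it. Base 120 x 50 x 8 mm; two notched blocks, 14 mm thick (x), 44 mm wide, centred 45 mm either side, tops 33 mm high, notch floors 23 mm high, notches 24 mm wide, open upward. The handpiece lies in both notches, its middle free between the blocks
- clip_mid (a point): where tool_mid belongs when seated: mid-way between the two clips, 45 mm above the bench. x: along the cradle to its nose end (-x: towards the hood); z up. Clips: sprung brass C's open upward, 12 mm wide (x), centred 36 mm either side, flared lips 63 mm above the bench and 36 mm across, throat 16 mm. Pressing the cylinder straight down meets 6 to 12 N about 17 to 8 mm above the seat, then it snaps in
- cradle: the cradle, fixed to the bench: grey base plate 70 mm wide, 10 mm high, from 145 mm to -x to 65 mm to +x of its origin, which lies on the bench straight under clip_mid; same axes. It carries the two clips (60 mm free between them for the fingers) and the red hood. Seated, the handpiece rests on black saddles inside the clips, its axis 45 mm above the bench
- hood_grip (a point): grip point at the middle of the red sliding hood, 42 mm above the bench; axes as clip_mid. An upside-down U, 32 mm long (x), 36 mm wide (y, grip across the ribbed sides), top 64 mm and lower edges 12 mm above the bench; inside 28 mm wide, ceiling 59 mm above the bench, open at both ends. Fully home it is 68 mm to -x of clip_mid, over the tail's place
- hood (a joint): slide of the hood: 0 fully home (locked), 0.055 m at the open stop; it grows towards -x of clip_mid. It starts home or up to 12 mm off. Friction about 1.5 N, stays where left
- ring_blank: bystander: small brass ring, 23 mm across, 7 mm high; origin at the centre of its underside
- block: bystander: dark steel disc (bench block), 52 mm across, 18 mm high; origin at the centre of its underside
- loupe: bystander: black loupe barrel standing upright, 30 mm across, 22 mm high; origin at the centre of its underside
- bangle: bystander: silvery bangle lying flat, 64 mm across, 14 mm high; origin at the centre of its underside
- jar: bystander: amber glass jar with steel cap, 48 mm across, 55 mm high; origin at the centre of its underside
- hammer: bystander: hammer, 220 mm long, lying on the bench
- brush: bystander: bench brush, 180 mm long, lying on the bench
Mind the look-alikes: they are no part of the job. Leave any green look-alike of the cradle alone.

How it is judged:
By the outcome, as a careful person would: the job done as asked, in the order asked, and still so for the second after the job is handed in, with the robot touching nothing.
It also fails if it takes over 61 s, if anything falls off the work surface, if the arm or the gripper's body presses on something with over 40 N, if the wrist force passes 120 N, or if a joint passes its speed limit or range.

## Working session

There is one attempt and no reset: what is moved stays moved. The work goes in short steps, Python scripts to look and compute and a tool call to move; the robot and the scene stay as the last step left them, time stands still between calls to the robot, and variables do not carry over. Pictures are saved under pics/ and viewed, and the job is handed in when it is done.

Besides the shell and the picture viewer there is one more tool, called after "Request:" as name(argument=value, ...) on one line, values as JSON. move_arm: Moves the arm, as the interface text tells. Its arguments: {"type":"object","properties":{"delta_rot":{"type":"array","items":{"type":"array","items":{"type":"number"}}},"delta_pos":{"type":"array","items":{"type":"array","items":{"type":"number"}}},"hand":{"type":"array","items":{"type":"number"}},"grip_force":{"type":"number"}},"required":["delta_rot","delta_pos","hand"]}

```bash
mkdir -p pics
python3 - <<'E'
from rig import ctrl
import cv2,json
s=ctrl.sense()
print({k:(v if not hasattr(v,'tolist') else v.tolist()) for k,v in s.items()})
import pickle
for n in ["scene","side","wrist"]:
    c=ctrl.camera(n)
    pickle.dump(c,open(f'pics/{n}0.pkl','wb'))
    cv2.imwrite(f'pics/{n}0.png',cv2.cvtColor(c['pixels'],cv2.COLOR_RGB2BGR))
    print(n,{k:v.tolist() for k,v in c.items() if k!='pixels'})
E
```

```text
{'time': 0.0, 'joints': [-77.79592766868568, 14.858480977607323, 88.01296942932167, 5.7120391102172704e-05, 77.23583427475042, -11.61869610316644], 'qd': [0.04876927402285935, -0.06824654790055794, -0.006053700917305826, 0.044806224871780216, -0.07444022558905296, 0.07193261455757871], 'joint_torque': [1.6930008541748975e-05, -44.602768421173096, -29.056697487831116, -8.005321888049366e-05, 0.011807559931185097, -2.396808895355207e-05], 'position': [222.06070895987176, -502.5774254892187, 230.46877386268818], 'eef_rot': [[-0.0003948790585411181, 0.40390829053297306, -0.9147993970861922], [0.0018303591911320535, -0.914797644086378, -0.4039083066232285], [-0.9999982469263434, -0.0018339064163551467, -0.00037806281949902986]], 'ft_force': [0.764498067171098, -0.14913860208393728, 0.08544352036840844], 'ft_torque': [0.008457434325385333, -0.004368560740436231, 0.008685038586944716], 'width': 85.15615473543068}
scene {'K': [[507.87184802101086, 0.0, 312.8591192687544], [0.0, 507.87184802101086, 240.34375333083855], [0.0, 0.0, 1.0]], 'R': [[-0.643566639648065, 0.7652653061583732, -0.013819
[... 321 characters left out ...]
0.0, 1.0]], 'R': [[-0.8730583500707007, -0.48759681395825166, 0.004297021013233673], [-0.2852302377836971, 0.5035271867110045, -0.8155391368271401], [0.3954906178731447, -0.7132388935417523, -0.5786859700335365]], 't': [435.76132301458097, 243.84653559098288, 1789.5267882955438]}
wrist {'K': [[366.39212236826313, 0.0, 310.7029120707675], [0.0, 366.39212236826313, 243.69775238363232], [0.0, 0.0, 1.0]], 'hand_eye': [[0.0012507671906276286, -0.3089987323296014, 0.951061627340801, -142.01507880591058], [0.9999990505287956, -0.0001635897721227187, -0.0013682762482035724, 0.73865707545262], [0.0005783795810630127, 0.9510624357302121, 0.30899823433148343, -79.57843752435566], [0.0, 0.0, 0.0, 1.0]]}
```

View pics/scene0.png

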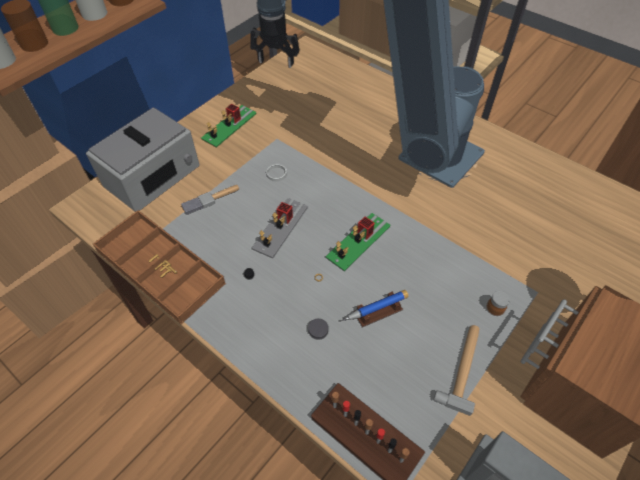

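View pics/side0.png

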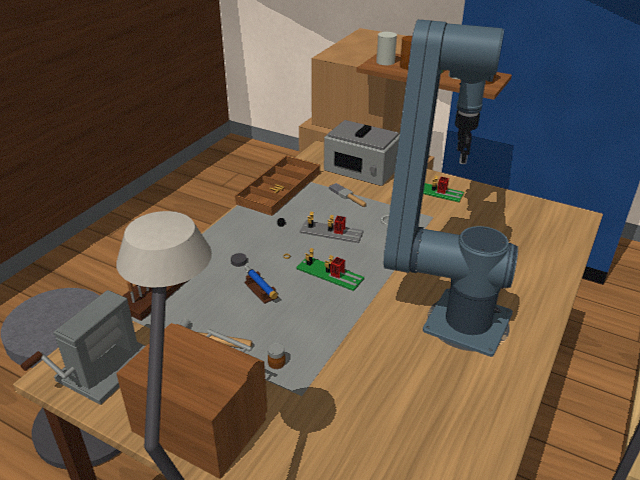

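View pics/wrist0.png

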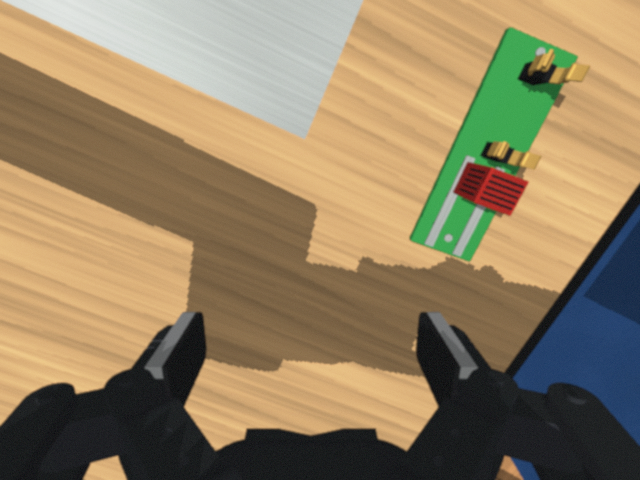

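The scene picture shows the grey cradle at about (280,227) with its red hood at (284,208). The two green cradles, at (358,240) and (229,125), are decoys. The handpiece is at about (378,306) with its tail at (405,296). I'll enlarge both views next.

```bash
cat > h.py <<'E'
import numpy as np,cv2,pickle
def load(n): return pickle.load(open(f'pics/{n}.pkl','rb'))
def crop(n,x0,y0,w,h,s,out):
    im=cv2.cvtColor(load(n)['pixels'],cv2.COLOR_RGB2BGR)[y0:y0+h,x0:x0+w]
    im=cv2.resize(im,None,fx=s,fy=s,interpolation=cv2.INTER_CUBIC)
    for k in range(0,w,10): cv2.putText(im,str(x0+k),(k*s,8),0,.3,(255,255,255),1); cv2.line(im,(k*s,10),(k*s,14),(255,255,255),1)
    for k in range(0,h,10): cv2.putText(im,str(y0+k),(0,k*s+4),0,.3,(255,255,255),1)
    cv2.imwrite(out,im)
def ray(c,uv,pose=None):
    K=c['K'];d=np.linalg.inv(K)@np.array([uv[0],uv[1],1.])
    if 'R' in c:
        return -c['R'].T@c['t'], c['R'].T@d
    H=c['hand_eye'];p,R=pose
    return R@H[:3,3]+p, R@(H[:3,:3]@d)
def atz(c,uv,z,pose=None):
    o,d=ray(c,uv,pose); return o+d*(z-o[2])/d[2]
def proj(c,X,pose=None):
    X=np.asarray(X,float)
    if 'R' in c: q=c['R']@X+c['t']
    else:
        H=c['hand_eye'];p,R=pose
        q=H[:3,:3].T@(R.T@(X-p)-H[:3,3])
    q=c['K']@q; return q[:2]/q[2]
E
python3 - <<'E'
from h import *
crop('scene0',230,180,100,75,8,'pics/a1.png')
crop('scene0',330,270,100,75,8,'pics/a2.png')
crop('side0',290,200,80,60,10,'pics/a3.png')
crop('side0',230,250,80,60,10,'pics/a4.png')
E
```

```text
(no output)
```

View pics/a1.png

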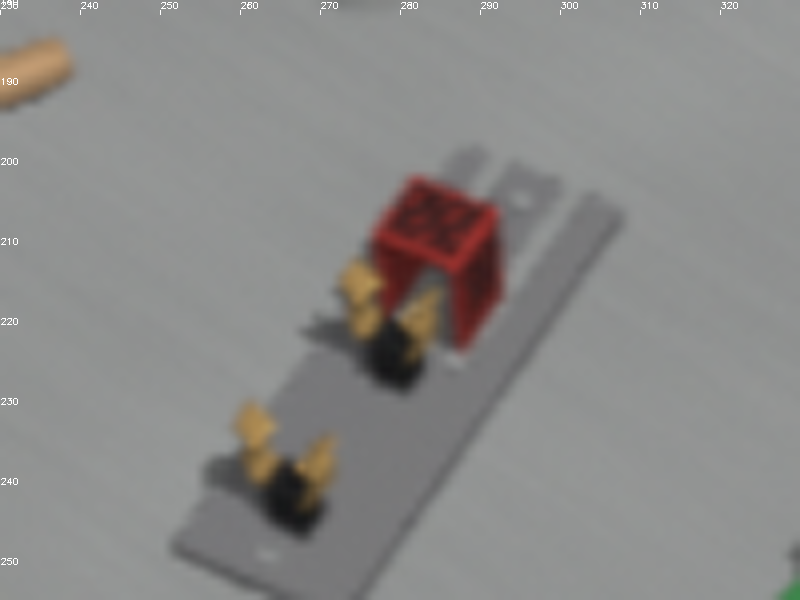

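View pics/a2.png

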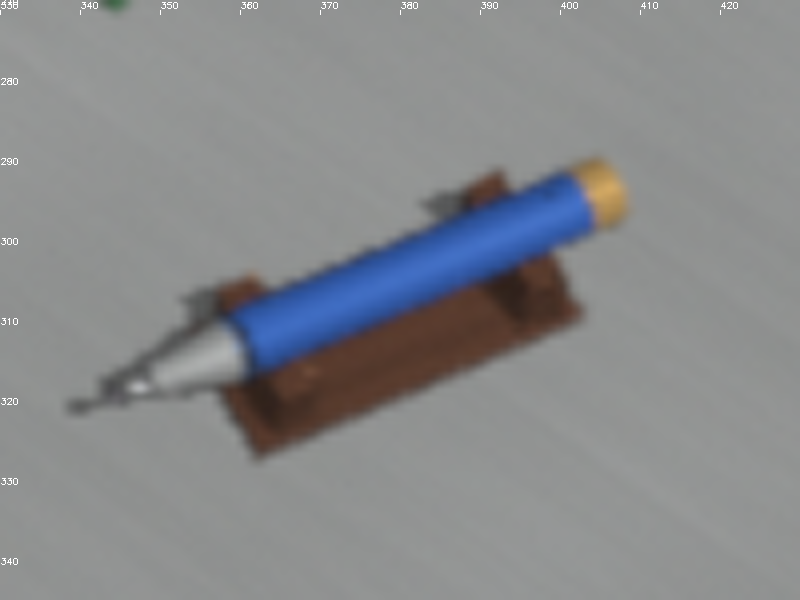

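View pics/a3.png

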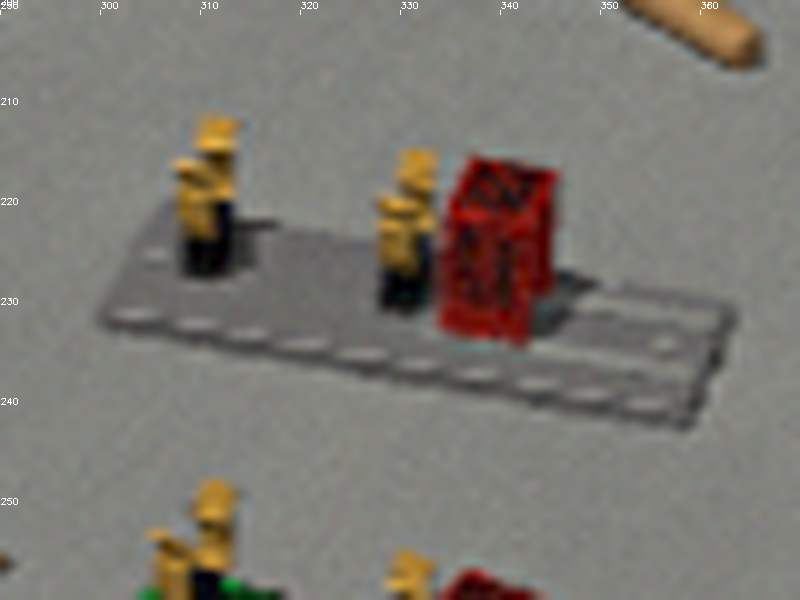

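View pics/a4.png

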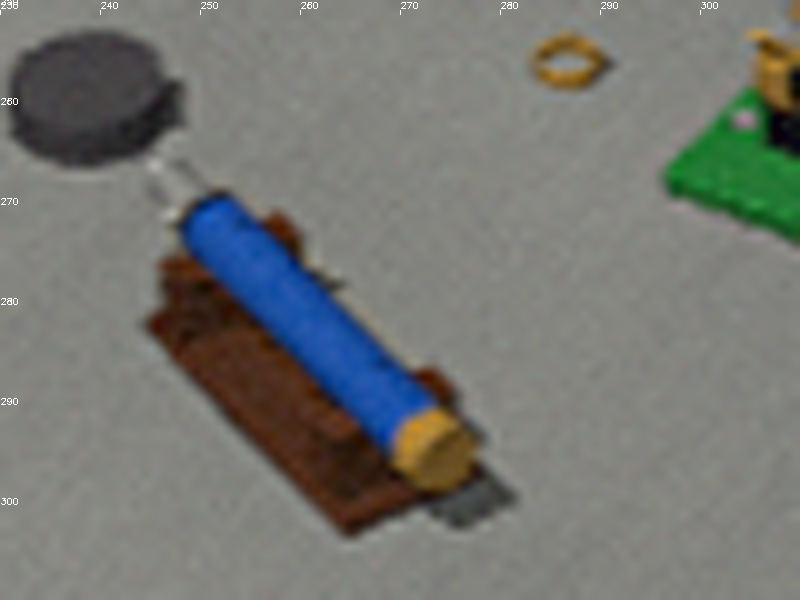

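Run:
```python
from h import *
np.set_printoptions(precision=1,suppress=True)
s=load('scene0');d=load('side0')
print('cams',ray(s,(0,0))[0],ray(d,(0,0))[0])
for n,uv in dict(noseL=(251,248),tailR=(307.7,206.5)).items(): print('scene',n,atz(s,uv,10))
for n,uv in dict(noseN=(300,231.5),noseF=(306.5,219.5),tailF=(363.3,230.3),tailN=(359,241.8)).items(): print('side',n,atz(d,uv,10))
print('hood top scene',[atz(s,u,64) for u in [(282,202),(292,206),(287,213.3),(277,209.3)]])
print('hood top side',[atz(d,u,64) for u in [(337,215.7),(345.5,217.3),(343,223),(334.5,221)]])
print('tool scene',atz(s,(405,294),34),atz(s,(360,312.5),34))
print('tool side',atz(d,(273.5,296),34),atz(d,(250,270.7),34))
```

```text
cams [1179.1  468.5 1174.9] [-257.7 1366.1 1232.6]
scene noseL [ 667.2 -210.9   10. ]
scene tailR [ 449.6 -186.2   10. ]
side noseN [ 643.1 -144.    10. ]
side noseF [ 660.8 -219.6   10. ]
side tailF [ 456.2 -258.2   10. ]
side tailN [ 439.3 -189.5   10. ]
hood top scene [array([ 517.5, -223.9,   64. ]), array([ 510.4, -191.8,   64. ]), array([ 539.6, -184.9,   64. ]), array([ 546.7, -216.6,   64. ])]
hood top side [array([ 541.1, -221.4,   64. ]), array([ 511.3, -226.9,   64. ]), array([ 502.8, -191.8,   64. ]), array([ 533.3, -188.4,   64. ])]
tool scene [529.3 211.8  34. ] [646.1 154.8  34. ]
tool side [525. 211.  34.] [652.6 145.7  34. ]
```

Request:
move_arm(delta_rot=[[0, 0, -2.8], [0, 0, -2.8], [0, 0, -2.8], [0, 0, -2.8], [0, 0, 0], [0, 0, 0], [0, 0, 0], [0, 0, 0]], delta_pos=[[0.02, 0.02, -0.003], [0.024, 0.023, -0.004], [0.024, 0.023, -0.004], [0.024, 0.023, -0.004], [0.024, 0.023, -0.004], [0.024, 0.023, -0.004], [0.024, 0.023, -0.004], [0.024, 0.023, -0.004]], hand=[1, 1, 1, 1, 1, 1, 1, 1])

```text
time: 0.82
position: [411.0, -320.7, 199.9]
eef_rot: [[-0.0, 0.218, -0.976], [0.0, -0.976, -0.218], [-1.0, -0.0, 0.0]]
ft_force: [0.3, -0.6, -0.0]
width: 85.3
```

Request:
move_arm(delta_rot=[[0, 0, 0], [0, 0, 0], [0, 0, 0], [0, 0, 0], [0, 0, 0], [0, 0, 0], [0, 0, 0], [0, 0, 0]], delta_pos=[[0.024, 0.023, -0.004], [0.024, 0.023, -0.004], [0.024, 0.023, -0.004], [0.024, 0.023, -0.004], [0.015, 0.021, -0.003], [0, 0, 0], [0, 0, 0], [0, 0, 0]], hand=[1, 1, 1, 1, 1, 1, 1, 1])

```text
time: 1.48
position: [520.8, -209.4, 181.1]
eef_rot: [[-0.001, 0.219, -0.976], [-0.0, -0.976, -0.219], [-1.0, 0.0, 0.001]]
ft_force: [0.2, 0.8, 0.6]
width: 85.3
```

```bash
cat >> h.py <<'E'
def shot(tag,cams=("wrist",)):
    from rig import ctrl
    s=ctrl.sense(); print(round(s['time'],2),np.round(s['position'],1),'qd',np.round(np.abs(s['qd']).max(),2),'F',np.round(s['ft_force'],1),'w',round(s['width'],1),'J',np.round(s['joints'],0)); print(np.round(s['eef_rot'],3).tolist())
    for n in cams:
        c=dict(ctrl.camera(n)); c['pose']=(np.array(s['position']),np.array(s['eef_rot']))
        pickle.dump(c,open(f'pics/{n}{tag}.pkl','wb'))
        cv2.imwrite(f'pics/{n}{tag}.png',cv2.cvtColor(c['pixels'],cv2.COLOR_RGB2BGR))
E
python3 -c "
from h import *
shot('1')"
```

```text
1.48 [ 520.8 -209.4  181.1] qd 1.45 F [0.2 0.8 0.6] w 85.3 J [-33.  18.  91.  -0.  71.  44.]
[[-0.001, 0.219, -0.976], [-0.0, -0.976, -0.219], [-1.0, 0.0, 0.001]]
```

View pics/wrist1.png

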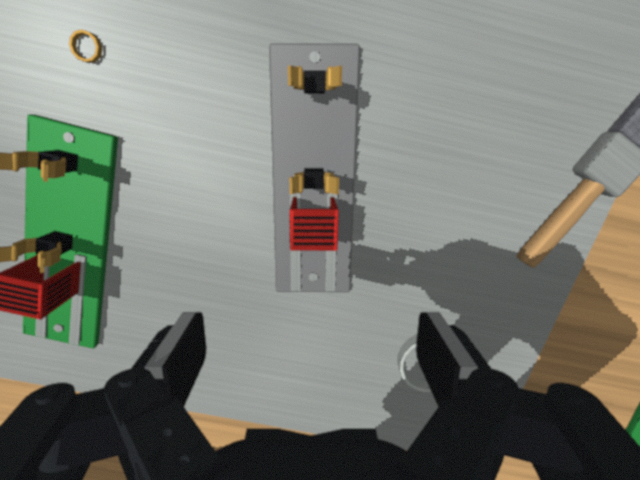

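```bash
python3 -c "
from h import *
crop('wrist1',255,30,120,90,6,'pics/b1.png')
crop('wrist1',255,160,120,100,6,'pics/b2.png')
crop('wrist1',255,220,120,90,6,'pics/b3.png')"
```

```text
(no output)
```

View pics/b1.png

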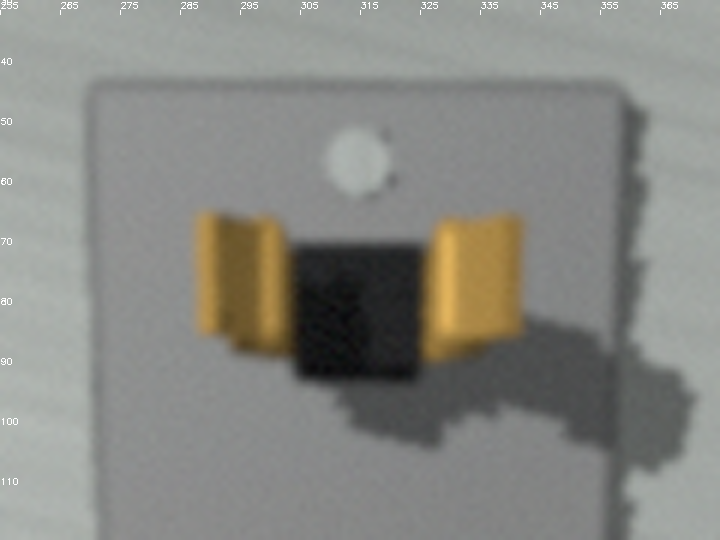

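View pics/b2.png

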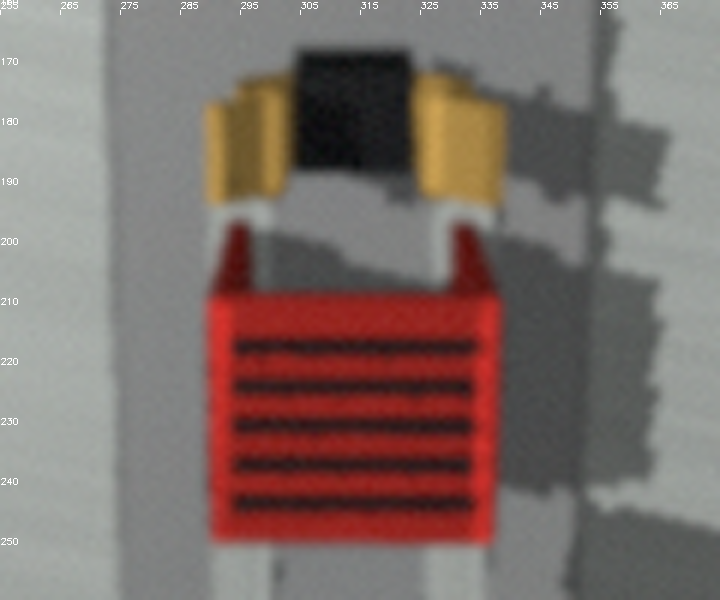

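View pics/b3.png

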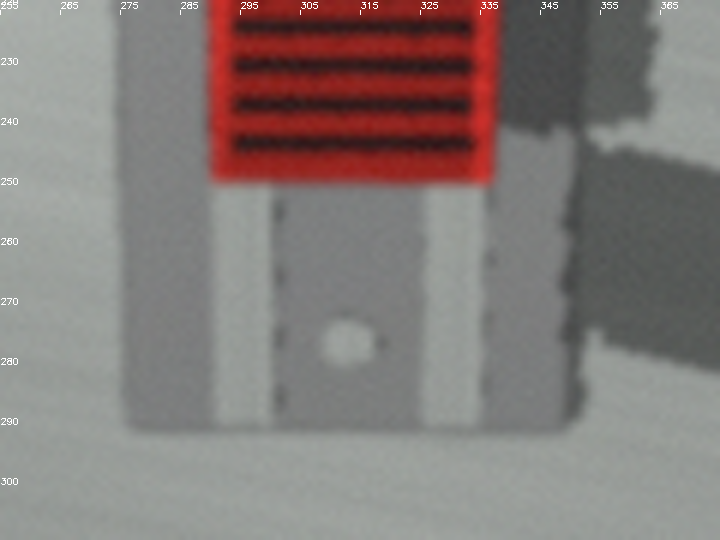

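```bash
cat > fit1.py <<'E'
from h import *
from scipy.optimize import least_squares
np.set_printoptions(precision=2,suppress=True)
c=load('wrist1');pose=c['pose']
M=[((65,35,10),(270,44.3)),((65,-35,10),(358.5,44.3)),((-145,35,10),(276,291.3)),((-145,-35,10),(350.5,291.3)),
((42,18,63),(288,65.5)),((42,-18,63),(341.7,65.7)),((30,18,63),(288,85.5)),((30,-18,63),(341.7,85.5)),
((-30,18,63),(289.5,176.7)),((-30,-18,63),(338.7,176.7)),((-42,18,63),(289.7,193.5)),((-42,-18,63),(338.5,193.5))]
Hd=[((16,18,64),(290.1,209.2)),((16,-18,64),(338.3,209.2)),((-16,18,64),(290.6,250.3)),((-16,-18,64),(337.3,250.3))]
def W(p,m):
    a=np.radians(p[2]);return np.array([p[0]+np.cos(a)*m[0]-np.sin(a)*m[1],p[1]+np.sin(a)*m[0]+np.cos(a)*m[1],m[2]+p[4]])
def res(p):
    r=[proj(c,W(p,m),pose)-u for m,u in M]
    r+=[proj(c,W(p,(m[0]+p[3],m[1],m[2])),pose)-u for m,u in Hd]
    return np.ravel(r)
for fz in (0,1):
    f=(lambda p:res(np.r_[p,0])) if not fz else res
    s=least_squares(f,[589,-193,12.6,-68]+([0] if fz else []))
    print(s.x,np.abs(s.fun).max(),np.sqrt(np.mean(s.fun**2)))
    print(s.fun.reshape(-1,2).round(1).tolist())
# bangle
print('bangle',atz(c,(430,362),7,pose), 'brush',atz(c,(530,262),8,pose))
E
python3 fit1.py
```

```text
[ 593.7  -195.95   12.53  -68.24] 1.9013905632445613 0.9902517754343176
[[-1.6, -1.9], [1.7, -1.7], [-0.0, 1.6], [-0.0, 1.7], [-1.1, -0.5], [1.0, -0.6], [-0.8, -0.3], [0.5, -0.2], [-0.8, 0.8], [1.1, 0.9], [-0.7, 0.9], [0.9, 1.0], [-0.9, -0.4], [0.8, -0.3], [-0.7, 0.4], [0.7, 0.5]]
[ 593.71 -195.99   12.53  -69.55   -4.66] 1.0035724649717963 0.4560592442762018
[[-0.9, -0.6], [1.0, -0.5], [0.5, -0.6], [-0.5, -0.4], [-0.6, 0.6], [0.5, 0.5], [-0.3, 0.4], [0.0, 0.5], [-0.3, -0.1], [0.7, 0.0], [-0.3, -0.2], [0.4, -0.2], [-0.5, -0.1], [0.3, 0.0], [-0.3, 0.0], [0.3, 0.1]]
bangle [ 401.6  -360.23    7.  ] brush [ 525.37 -415.05    8.  ]
```

The wrist picture shows the grey cradle in line with the image, its clips at rows 75 and 185 and the hood at about (314,230). The fit puts clip_mid at (594,-196) with yaw 12.5°, and the hood is essentially home. I'll descend onto the hood.

Request:
move_arm(delta_rot=[[0, 0, 0], [0, 0, 0], [0, 0, 0], [0, 0, 0], [0, 0, 0], [0, 0, 0], [0, 0, 0], [0, 0, 0]], delta_pos=[[0.0056, -0.0017, -0.028], [0, 0, -0.03], [0, 0, -0.03], [0, 0, -0.03], [0, 0, -0.02], [0, 0, -0.02], [0, 0, 0], [0, 0, 0]], hand=[1, 1, 1, 1, 1, 1, 1, 1], grip_force=20)

```text
time: 2.2
position: [525.6, -211.6, 22.8]
eef_rot: [[-0.002, 0.217, -0.976], [0.001, -0.976, -0.217], [-1.0, -0.001, 0.002]]
ft_force: [0.1, -0.1, 0.2]
width: 85.2
```

Request:
move_arm(delta_rot=[[0, 0, 0], [0, 0, 0], [0, 0, 0], [0, 0, 0], [0, 0, 0], [0, 0, 0], [0, 0, 0], [0, 0, 0]], delta_pos=[[0, 0, 0], [0, 0, 0], [0, 0, 0], [0, 0, 0], [0, 0, 0], [0, 0, 0], [0, 0, 0], [0, 0, 0]], hand=[-1, -1, -1, -1, -1, -1, -1, -1])

```text
time: 2.87
position: [527.1, -210.1, 24.6]
eef_rot: [[0.001, 0.218, -0.976], [0.0, -0.976, -0.218], [-1.0, -0.0, -0.001]]
ft_force: [-1.6, 3.8, 6.2]
width: 35.9
```

```bash
python3 -c "
from h import *
shot('2',('wrist','scene','side'))"
```

```text
2.87 [ 527.1 -210.1   24.6] qd 0.1 F [-1.6  3.8  6.2] w 35.9 J [-33.  29.  99.   0.  52.  44.]
[[0.001, 0.218, -0.976], [0.0, -0.976, -0.218], [-1.0, -0.0, -0.001]]
```

View pics/wrist2.png

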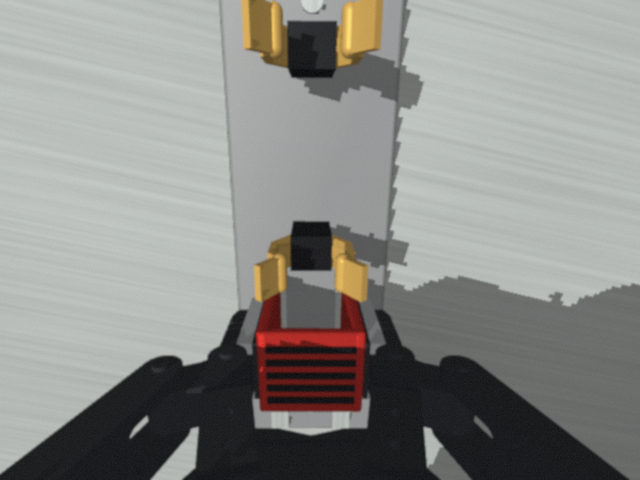

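Request:
move_arm(delta_rot=[[0, 0, 0], [0, 0, 0], [0, 0, 0], [0, 0, 0], [0, 0, 0], [0, 0, 0], [0, 0, 0], [0, 0, 0]], delta_pos=[[-0.0098, -0.0022, 0], [-0.0098, -0.0022, 0], [-0.0098, -0.0022, 0], [-0.0098, -0.0022, 0], [-0.0098, -0.0022, 0], [0, 0, 0], [0, 0, 0], [0, 0, 0]], hand=[-1, -1, -1, -1, -1, -1, -1, -1])

```text
time: 3.68
position: [477.5, -221.0, 24.6]
eef_rot: [[0.0, 0.218, -0.976], [0.001, -0.976, -0.218], [-1.0, -0.001, -0.0]]
ft_force: [-1.7, 5.1, 7.8]
width: 35.9
```

Request:
move_arm(delta_rot=[[0, 0, 0], [0, 0, 0], [0, 0, 0], [0, 0, 0]], delta_pos=[[-0.002, -0.0004, 0], [-0.002, -0.0004, 0], [-0.001, -0.0002, 0], [0, 0, 0]], hand=[-1, -1, -1, -1])

```text
time: 4.02
position: [474.2, -221.8, 24.6]
eef_rot: [[0.003, 0.218, -0.976], [0.001, -0.976, -0.218], [-1.0, 0.0, -0.003]]
ft_force: [4.9, 7.4, 4.9]
width: 35.7
```

Request:
move_arm(delta_rot=[[0, 0, 0], [0, 0, 0], [0, 0, 0]], delta_pos=[[-0.001, -0.0002, 0], [-0.001, -0.0002, 0], [0, 0, 0]], hand=[-1, -1, -1])

```text
time: 4.27
position: [474.1, -221.9, 24.7]
eef_rot: [[0.007, 0.217, -0.976], [0.001, -0.976, -0.217], [-1.0, 0.001, -0.007]]
ft_force: [11.3, 9.4, 1.2]
width: 36.0
```

```bash
python3 -c "
from h import *
shot('3',('wrist',))"
```

```text
4.27 [ 474.1 -221.9   24.7] qd 0.31 F [11.3  9.4  1.2] w 36.0 J [-37.  25. 106.   0.  49.  40.]
[[0.007, 0.217, -0.976], [0.001, -0.976, -0.217], [-1.0, 0.001, -0.007]]
```

View pics/wrist3.png

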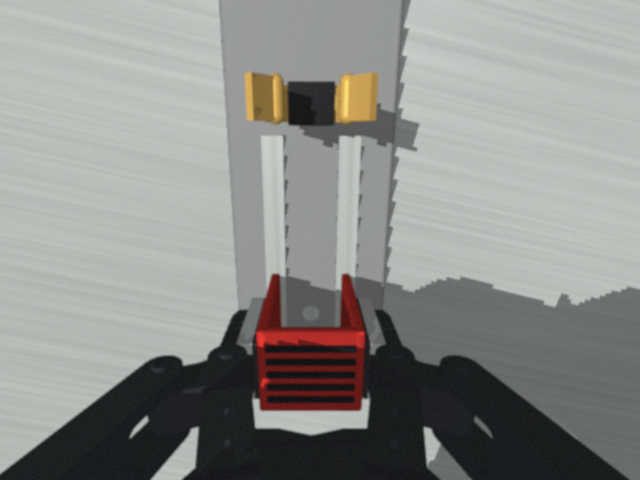

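Request:
move_arm(delta_rot=[[0, 0, 0], [0, 0, 0], [0, 0, 0], [0, 0, 0], [0, 0, 0], [0, 0, 0], [0, 0, 0], [0, 0, 0]], delta_pos=[[0.0015, 0.0003, 0], [0, 0, 0], [0, 0, 0], [0, 0, 0], [0, 0, 0], [0, 0, 0], [0, 0, 0.03], [0, 0, 0.03]], hand=[-1, 1, 1, 1, 1, 1, 1, 1])

```text
time: 4.98
position: [470.5, -222.0, 82.2]
eef_rot: [[-0.005, 0.218, -0.976], [0.003, -0.976, -0.218], [-1.0, -0.004, 0.004]]
ft_force: [0.5, -0.7, 1.8]
width: 85.5
```

Request:
move_arm(delta_rot=[[0, 0, 0], [0, 0, 0], [0, 0, -5.6], [0, 0, -5.6], [0, 0, -5.6], [0, 0, -5.6], [0, 0, -5.6], [0, 0, -5.6]], delta_pos=[[0, 0, 0.035], [0, 0, 0.035], [0.006, 0.02, 0.02], [0.006, 0.035, 0.005], [0.006, 0.035, 0], [0.006, 0.035, 0], [0.006, 0.035, 0], [0.006, 0.035, 0]], hand=[1, 1, 1, 1, 1, 1, 1, 1])

```text
time: 5.65
position: [508.1, -26.6, 178.4]
eef_rot: [[0.0, -0.363, -0.932], [-0.0, -0.932, 0.363], [-1.0, 0.0, -0.0]]
ft_force: [1.0, -0.5, 0.6]
width: 85.5
```

Request:
move_arm(delta_rot=[[0, 0, -5.6], [0, 0, 0], [0, 0, 0], [0, 0, 0], [0, 0, 0], [0, 0, 0], [0, 0, 0], [0, 0, 0]], delta_pos=[[0.006, 0.035, 0], [0.006, 0.035, 0], [0.006, 0.035, 0], [0.006, 0.035, 0], [0.006, 0.035, 0], [0.006, 0.035, 0], [0, 0.019, 0], [0, 0, 0]], hand=[1, 1, 1, 1, 1, 1, 1, 1])

```text
time: 6.32
position: [543.9, 204.9, 177.9]
eef_rot: [[-0.0, -0.444, -0.896], [0.001, -0.896, 0.444], [-1.0, -0.001, 0.001]]
ft_force: [-1.5, -1.1, -0.5]
width: 85.6
```

```bash
python3 -c "
from h import *
shot('4',('wrist',))"
```

```text
6.32 [543.9 204.9 177.9] qd 3.5 F [-1.5 -1.1 -0.5] w 85.6 J [ 10.  20.  88.   0.  72. 126.]
[[-0.0, -0.444, -0.896], [0.001, -0.896, 0.444], [-1.0, -0.001, 0.001]]
```

View pics/wrist4.png

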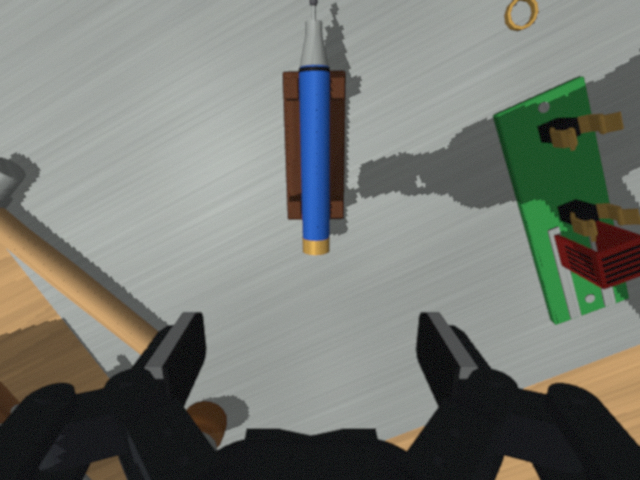

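```bash
python3 -c "
from h import *
crop('wrist4',275,0,80,80,7,'pics/c1.png')
crop('wrist4',275,190,80,75,7,'pics/c2.png')"
```

```text
(no output)
```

View pics/c1.png

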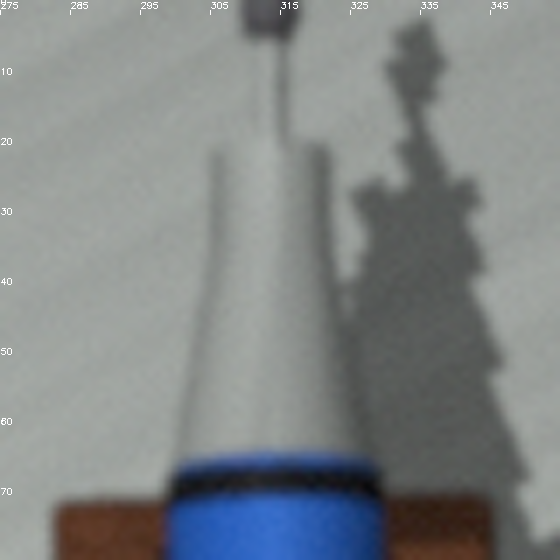

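View pics/c2.png

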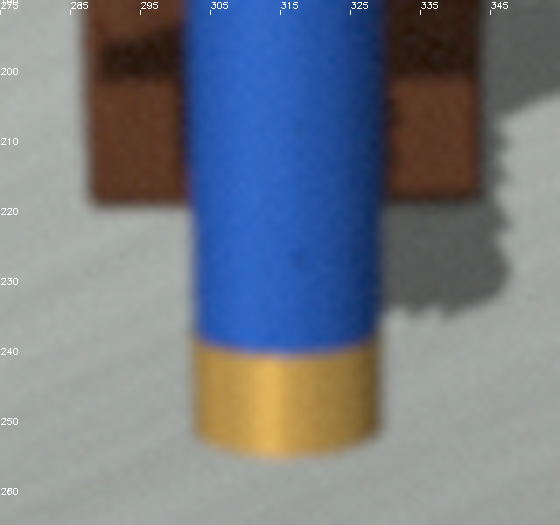

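```bash
cat > fit2.py <<'E'
from h import *
from scipy.optimize import least_squares
np.set_printoptions(precision=2,suppress=True)
c=load('wrist4');pose=c['pose']
M=[((-80,11,34),(302.6,251.5)),((-80,-11,34),(329.3,251.5)),((-80,0,45),(315.5,254.5)),((58,11,34),(298.8,68)),((58,-11,34),(330,68)),((58,0,45),(314.5,65))]
def W(p,m):
    a=np.radians(p[2]);return np.array([p[0]+np.cos(a)*m[0]-np.sin(a)*m[1],p[1]+np.sin(a)*m[0]+np.cos(a)*m[1],m[2]+p[3]])
for z in (0,-4.66,None):
    f=lambda p:np.ravel([proj(c,W(p if z is None else np.r_[p[:3],z],m),pose)-u for m,u in M])
    s=least_squares(f,[598,175,-26,0][:3 if z is not None else 4])
    print(z,s.x,s.fun.reshape(-1,2).round(1).tolist())
E
python3 fit2.py
```

```text
0 [596.4  175.41 -25.76] [[-0.2, -0.1], [-0.3, -0.4], [0.4, 1.3], [0.1, -0.2], [-0.1, -0.6], [0.0, 0.2]]
-4.66 [596.23 175.45 -25.76] [[-0.0, -1.8], [-0.5, -2.0], [0.4, -0.5], [0.4, 1.0], [-0.3, 0.6], [0.0, 1.5]]
None [596.38 175.42 -25.76  -0.72] [[-0.2, -0.4], [-0.3, -0.6], [0.4, 1.0], [0.1, -0.0], [-0.1, -0.4], [0.0, 0.4]]
```

Request:
move_arm(delta_rot=[[0, 0, 0.6], [0, 0, 0], [0, 0, 0], [0, 0, 0], [0, 0, 0], [0, 0, 0], [0, 0, 0]], delta_pos=[[0.026, -0.013, -0.015], [0.0261, -0.0127, -0.025], [0, 0, -0.03], [0, 0, -0.03], [0, 0, -0.018], [0, 0, 0], [0, 0, 0]], hand=[1, 1, 1, 1, 1, 1, 1], grip_force=60)

```text
time: 6.95
position: [595.6, 173.9, 59.5]
eef_rot: [[-0.003, -0.439, -0.898], [-0.001, -0.898, 0.439], [-1.0, 0.002, 0.002]]
ft_force: [-0.1, -0.5, 1.7]
width: 85.7
```

```bash
python3 -c "
from h import *
shot('5',('wrist',))"
```

```text
6.95 [595.6 173.9  59.5] qd 2.5 F [-0.1 -0.5  1.7] w 85.7 J [  6.  31.  89.  -0.  60. 122.]
[[-0.003, -0.439, -0.898], [-0.001, -0.898, 0.439], [-1.0, 0.002, 0.002]]
```

View pics/wrist5.png

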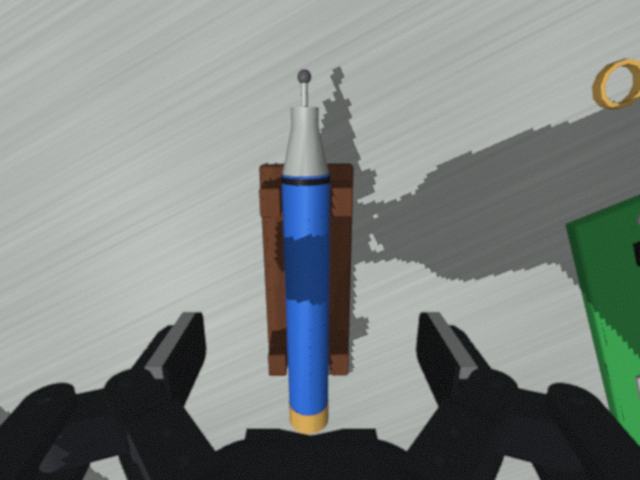

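Request:
move_arm(delta_rot=[[0, 0, 0], [0, 0, 0], [0, 0, 0], [0, 0, 0], [0, 0, 0]], delta_pos=[[0, 0, -0.015], [0, 0, -0.015], [0, 0, -0.013], [0, 0, 0], [0, 0, 0]], hand=[1, 1, 1, 1, 1])

```text
time: 7.42
position: [597.2, 175.2, 18.8]
eef_rot: [[0.002, -0.438, -0.899], [0.0, -0.899, 0.438], [-1.0, -0.001, -0.002]]
ft_force: [0.1, -0.1, -0.5]
width: 85.7
```

Request:
move_arm(delta_rot=[[0, 0, 0], [0, 0, 0], [0, 0, 0], [0, 0, 0], [0, 0, 0], [0, 0, 0], [0, 0, 0], [0, 0, 0]], delta_pos=[[0, 0, 0], [0, 0, 0], [0, 0, 0], [0, 0, 0], [0, 0, 0], [0, 0, 0], [0, 0, 0], [0, 0, 0]], hand=[-1, -1, -1, -1, -1, -1, -1, -1])

```text
time: 8.08
position: [596.6, 175.4, 17.9]
eef_rot: [[0.001, -0.438, -0.899], [-0.0, -0.899, 0.438], [-1.0, -0.0, -0.001]]
ft_force: [-1.5, 0.7, 5.6]
width: 20.1
```

Request:
move_arm(delta_rot=[[0, 0, 0], [0, 0, 0], [0, 0, 0], [0, 0, 0], [0, 0, 0], [0, 0, 0], [0, 0, 0]], delta_pos=[[0, 0, 0], [0, 0, 0.005], [0, 0, 0.01], [0, 0, 0.02], [0, 0, 0.03], [0, 0, 0.03], [0, 0, 0]], hand=[-1, -1, -1, -1, -1, -1, -1])

```text
time: 8.67
position: [600.3, 176.0, 119.4]
eef_rot: [[0.011, -0.438, -0.899], [0.001, -0.899, 0.438], [-1.0, -0.006, -0.009]]
ft_force: [1.3, -0.3, -0.2]
width: 20.1
```

```bash
python3 -c "
from h import *
shot('6',('wrist',))"
```

```text
8.67 [600.3 176.  119.4] qd 5.17 F [ 1.3 -0.3 -0.2] w 20.1 J [  6.  27.  86.   0.  66. 122.]
[[0.011, -0.438, -0.899], [0.001, -0.899, 0.438], [-1.0, -0.006, -0.009]]
```

View pics/wrist6.png

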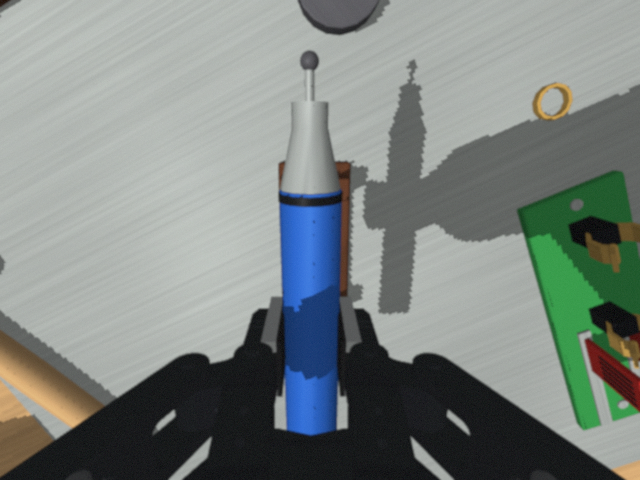

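Request:
move_arm(delta_rot=[[0, 0, 0], [0, 0, 0], [0, 0, 5.5], [0, 0, 5.5], [0, 0, 5.5], [0, 0, 5.5], [0, 0, 5.5], [0, 0, 5.5]], delta_pos=[[0, 0, 0.015], [0, -0.015, 0.015], [-0.001, -0.03, 0], [-0.001, -0.032, 0], [0, -0.032, 0], [0, -0.032, 0], [0, -0.032, 0], [0, -0.032, 0]], hand=[-1, -1, -1, -1, -1, -1, -1, -1])

```text
time: 9.38
position: [593.2, -30.8, 141.0]
eef_rot: [[-0.002, 0.127, -0.992], [0.001, -0.992, -0.127], [-1.0, -0.001, 0.002]]
ft_force: [1.0, -0.1, -1.4]
width: 20.0
```

Request:
move_arm(delta_rot=[[0, 0, 5.3], [0, 0, 0], [0, 0, 0], [0, 0, 0], [0, 0, 0], [0, 0, 0], [0, 0, 0], [0, 0, 0]], delta_pos=[[0, -0.032, 0], [0, -0.032, 0], [0, -0.032, 0], [-0.0005, -0.032, 0], [0, -0.025, 0], [0, -0.013, 0], [0, 0, 0], [0, 0, 0]], hand=[-1, -1, -1, -1, -1, -1, -1, -1])

```text
time: 10.05
position: [593.2, -195.3, 141.2]
eef_rot: [[-0.002, 0.212, -0.977], [0.002, -0.977, -0.212], [-1.0, -0.002, 0.001]]
ft_force: [0.2, 0.6, -0.9]
width: 19.7
```

Request:
move_arm(delta_rot=[[0, 0, 0], [0, 0, 0], [0, 0, 0]], delta_pos=[[0, 0, 0], [0, 0, 0], [0, 0, 0]], hand=[-1, -1, -1])

```text
time: 10.3
position: [594.0, -194.0, 142.3]
eef_rot: [[-0.0, 0.215, -0.977], [0.0, -0.977, -0.215], [-1.0, -0.001, 0.0]]
ft_force: [0.5, 1.0, -1.6]
width: 20.0
```

```bash
python3 -c "
from h import *
shot('7',('wrist','scene','side'))
crop('scene7',230,170,120,90,6,'pics/d1.png')
crop('side7',280,160,100,80,8,'pics/d2.png')
crop('wrist7',240,0,140,100,5,'pics/d3.png')"
```

```text
10.3 [ 594.  -194.   142.3] qd 0.31 F [ 0.5  1.  -1.6] w 20.0 J [-28.  26.  84.   0.  70.  49.]
[[-0.0, 0.215, -0.977], [0.0, -0.977, -0.215], [-1.0, -0.001, 0.0]]
```

View pics/wrist7.png

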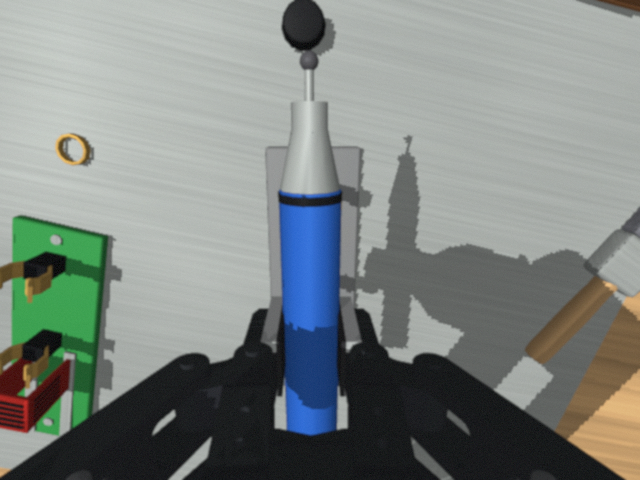

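View pics/d1.png

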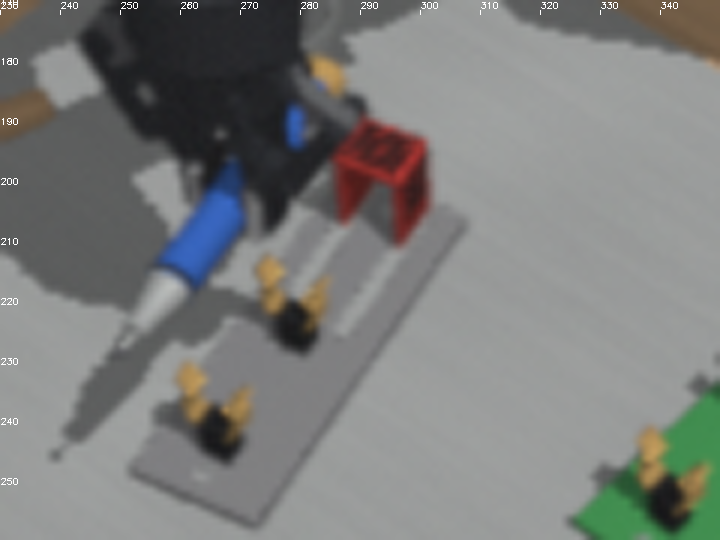

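View pics/d2.png

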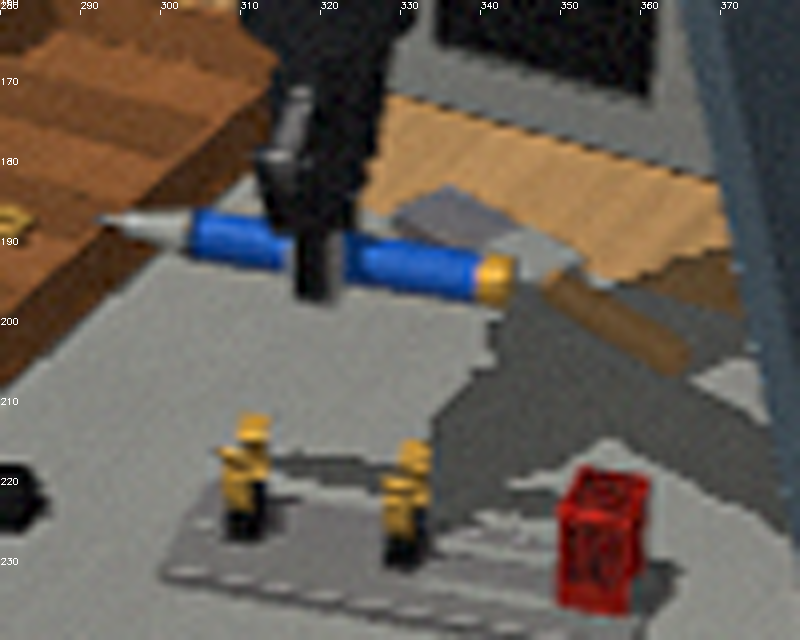

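```bash
cat > fit3.py <<'E'
from h import *
np.set_printoptions(precision=2,suppress=True)
w=load('wrist7');d=load('side7');s=load('scene7');pose=w['pose'];p,R=pose
ax=-R[:,2]; up=-R[:,0]
for z in (14,16.5,19):
  for pit in (0,2,-2):
    t=np.radians(pit); a=np.cos(t)*ax+np.sin(t)*up; u=np.cos(t)*up-np.sin(t)*ax
    mid=p+up*z
    P=lambda x,h: mid+a*x+u*h
    q1,q2=proj(d,P(58,0)),proj(d,P(-80,0))
    print(z,pit,'wrist ball',proj(w,P(99.5,0),pose),'blue end',proj(w,P(58,11),pose),'side ends',q1,q2,'slope',(q2-q1)[1]/(q2-q1)[0],'scene blue end',proj(s,P(58,0)),'bur',proj(s,P(101,0)))
E
python3 fit3.py
```

```text
14 0 wrist ball [309.13  58.64] blue end [309.2  195.47] side ends [303.27 189.59] [343.   195.93] slope 0.15972967271040037 scene blue end [257.32 217.03] bur [248.49 228.81]
14 2 wrist ball [309.07  56.92] blue end [309.17 197.95] side ends [303.27 189.07] [342.96 196.65] slope 0.1910252623643595 scene blue end [257.25 216.52] bur [248.34 227.94]
14 -2 wrist ball [309.18  60.67] blue end [309.22 193.27] side ends [303.28 190.11] [343.01 195.21] slope 0.12845188683209083 scene blue end [257.41 217.51] bur [248.67 229.64]
16.5 0 wrist ball [309.09  57.25] blue end [309.16 196.92] side ends [303.26 188.95] [343.02 195.29] slope 0.15947788261268245 scene blue end [257.22 216.42] bur [248.38 228.21]
16.5 2 wrist ball [309.02  55.45] blue end [309.12 199.48] side ends [303.27 188.43] [342.98 196.01] slope 0.19079518177479546 scene blue end [257.15 215.91] bur [248.23 227.34]
16.5 -2 wrist ball [309.14  59.37] blue end [309.19 194.66] side ends [303.28 189.47] [343.03 194.56] slope 0.128178411969234 scene blue end [257.31 216.9 ] bur [248.55 229.04]
19 0 wrist ball [309.04  55.81] blue end [309.11 198.44] side ends [303.26 188.31] [343.05 194.64] slope 0.15922574188720082 scene blue end [257.12 215.8 ] bur [248.26 227.6 ]
19 2 wrist ball [308.98  53.93] blue end [309.08 201.08] side ends [303.26 187.79] [343.01 195.36] slope 0.1905647806975118 scene blue end [257.05 215.3 ] bur [248.11 226.73]
19 -2 wrist ball [309.1   58.01] blue end [309.15 196.11] side ends [303.27 188.83] [343.06 193.92] slope 0.12790455639018772 scene blue end [257.21 216.29] bur [248.44 228.44]
```

```bash
python3 -c "
from h import *
crop('wrist7',270,45,80,60,8,'pics/d4.png')
crop('wrist7',270,170,80,60,8,'pics/d5.png')"
```

```text
(no output)
```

View pics/d5.png

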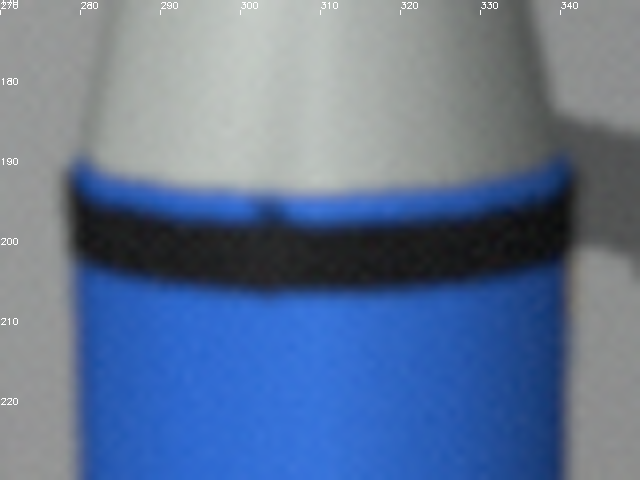

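View pics/d4.png

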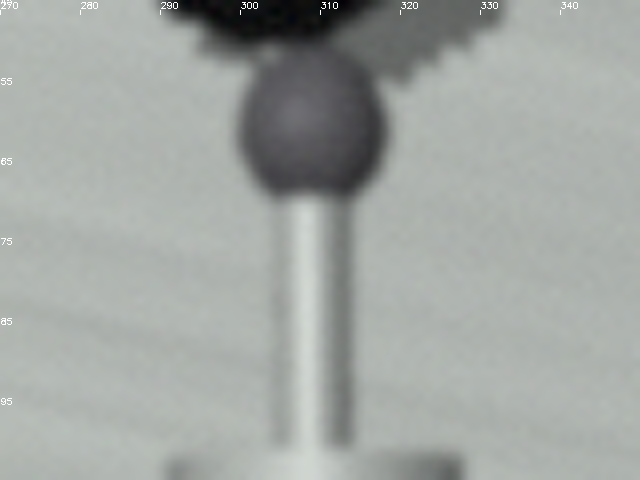

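```bash
cat > ov.py <<'E'
from h import *
w=load('wrist7');pose=w['pose'];p,R=pose
def W(m,x=594,y=-195.5,yaw=12.5):
    a=np.radians(yaw);return np.array([x+np.cos(a)*m[0]-np.sin(a)*m[1],y+np.sin(a)*m[0]+np.cos(a)*m[1],m[2]])
ax=-R[:,2];mid=p-16.5*R[:,0]
def ov(n,x0,y0,wd,h,s,out):
    c=load(n);im=cv2.cvtColor(c['pixels'],cv2.COLOR_RGB2BGR)[y0:y0+h,x0:x0+wd]
    im=cv2.resize(im,None,fx=s,fy=s,interpolation=cv2.INTER_CUBIC)
    def ln(A,B,col):
        q=[tuple(int(v) for v in (((proj(c,X)+.5)-(x0,y0))*s)) for X in (A,B)]; cv2.line(im,q[0],q[1],col,1,cv2.LINE_AA)
    b=[(65,35,10),(65,-35,10),(-145,-35,10),(-145,35,10)]
    for i in range(4): ln(W(b[i]),W(b[(i+1)%4]),(255,255,0))
    for cx in (36,-36):
        for sy in (18,-18): ln(W((cx-6,sy,63)),W((cx+6,sy,63)),(0,255,0))
    b=[(-107,18,64),(-107,-18,64),(-139,-18,64),(-139,18,64)]
    for i in range(4): ln(W(b[i]),W(b[(i+1)%4]),(0,255,255))
    ln(mid-80*ax,mid+101*ax,(255,0,255))
    for xx in (-80,-68,58): ln(mid+xx*ax+[0,0,8],mid+xx*ax-[0,0,8],(255,0,255))
    cv2.imwrite(out,im)
ov('side7',285,165,90,80,8,'pics/e1.png'); ov('scene7',235,170,80,90,7,'pics/e2.png')
E
python3 ov.py
```

```text
(no output)
```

View pics/e1.png

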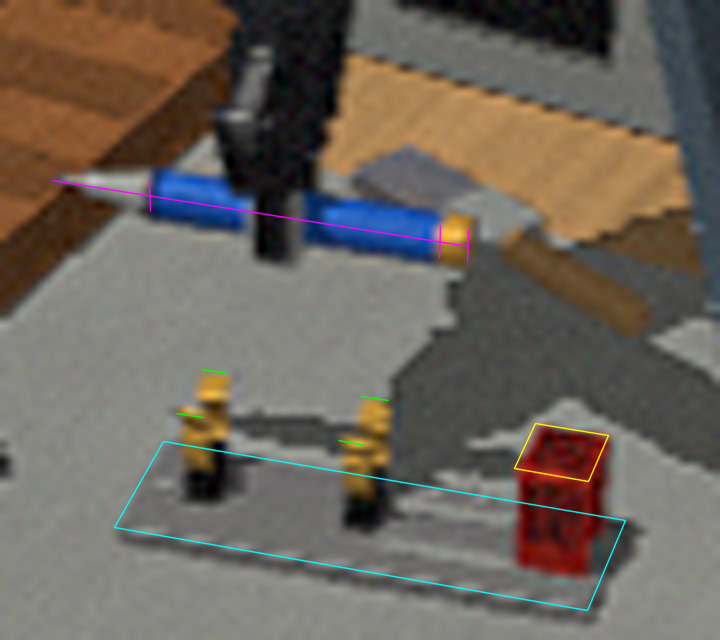

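View pics/e2.png

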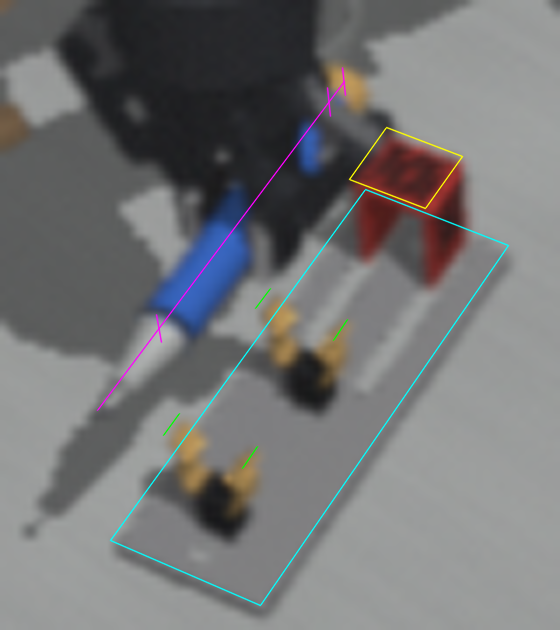

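Request:
move_arm(delta_rot=[[0, 0, 0], [0, 0, 0], [0, 0, 0], [0, 0, 0], [0, 0, 0], [0, 0, 0], [0, 0, 0]], delta_pos=[[-0.0005, 0, -0.02], [0, 0, -0.025], [0, 0, -0.02], [0, 0, -0.017], [0, 0, 0], [0, 0, 0], [0, 0, 0]], hand=[-1, -1, -1, -1, -1, -1, -1])

```text
time: 11.03
position: [594.2, -195.9, 61.5]
eef_rot: [[0.002, 0.214, -0.977], [-0.001, -0.977, -0.214], [-1.0, 0.001, -0.001]]
ft_force: [-0.4, -0.6, -1.5]
width: 20.1
```

```bash
python3 -c "
from h import *
shot('8',('wrist','scene','side'))
crop('scene8',230,170,100,90,7,'pics/f1.png')
crop('side8',280,180,90,70,8,'pics/f2.png')"
```

```text
11.03 [ 594.2 -195.9   61.5] qd 0.86 F [-0.4 -0.6 -1.5] w 20.1 J [-28.  31.  89.   0.  60.  49.]
[[0.002, 0.214, -0.977], [-0.001, -0.977, -0.214], [-1.0, 0.001, -0.001]]
```

View pics/wrist8.png

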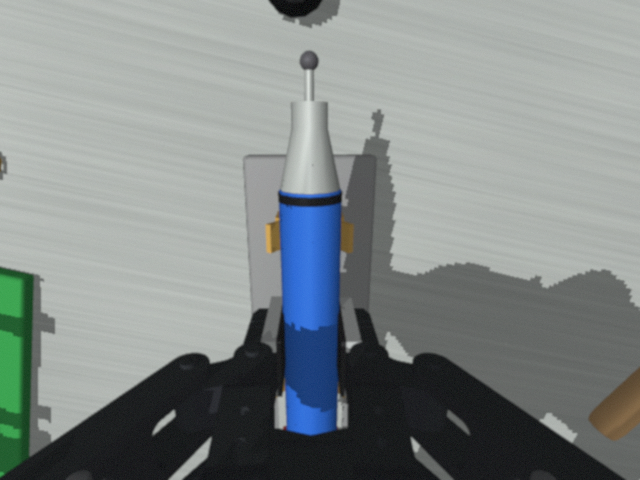

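View pics/f1.png

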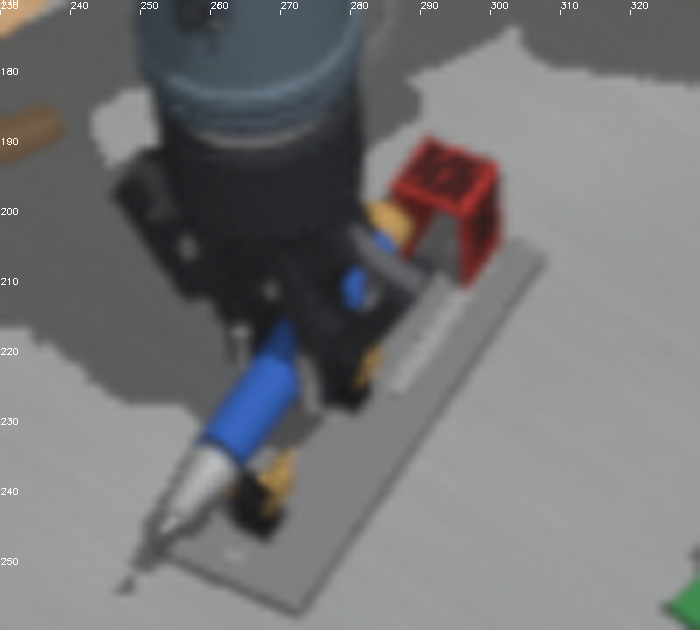

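View pics/f2.png

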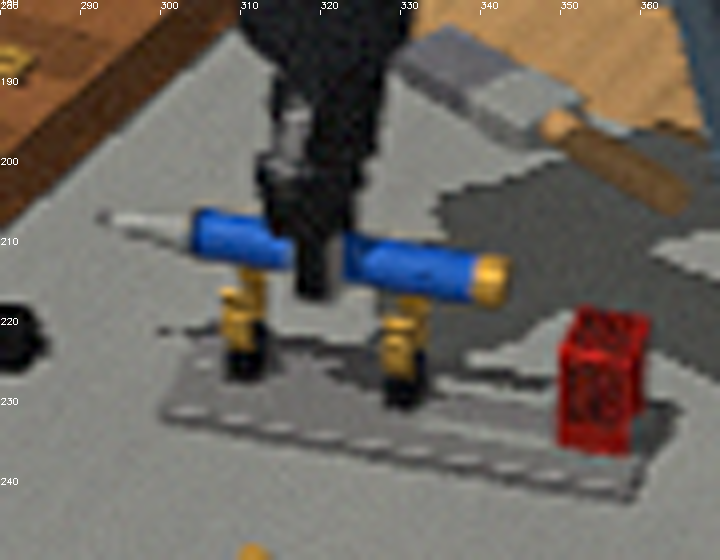

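```bash
python3 -c "
from h import *
crop('wrist8',255,180,110,90,7,'pics/g1.png')"
```

```text
(no output)
```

View pics/g1.png

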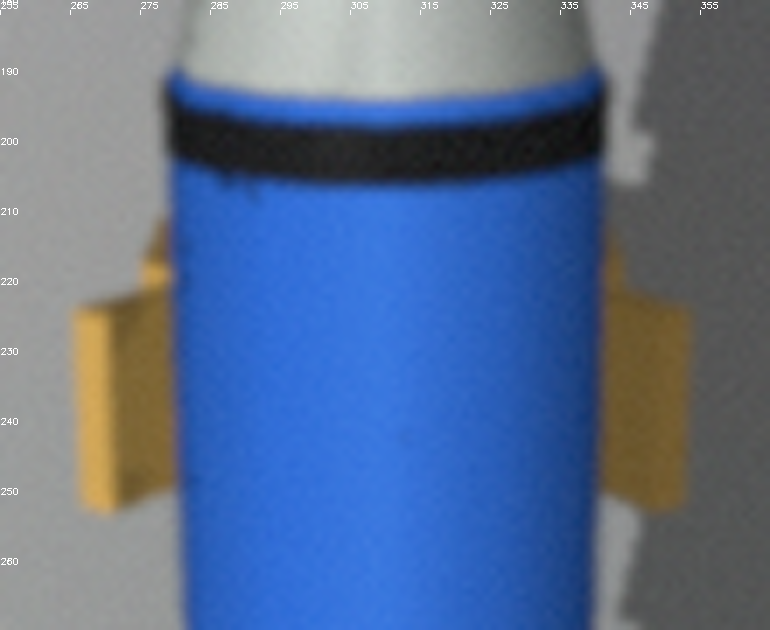

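Run:
```python
from h import *
np.set_printoptions(precision=2,suppress=True)
w=load('wrist8');pose=w['pose'];p,R=pose
ax=-R[:,2]; lat=-R[:,1]
for dz in (-2,0,2):
  lip=[(atz(w,(u,v),63+dz,pose)-p) for u,v in [(266.2,224),(267.2,252.3),(353.3,224),(352.8,252.3)]]
  print('lips ax',[float(ax@q) for q in lip],'lat',[float(lat@q) for q in lip])
for z in (13,15,16.5,18): 
  q=[atz(w,(278.7,190.8),p[2]+z,pose)-p,atz(w,(341,190.8),p[2]+z,pose)-p,atz(w,(310,194),p[2]+z+11,pose)-p]
  print(z,'blue ax',[float(ax@v) for v in q],'lat',[float(lat@v) for v in q])
```

```text
lips ax [41.70575572599192, 29.655108661670326, 41.685477065764324, 29.634663428415557] lat [17.446351097365376, 17.49188237184447, -17.571805004831074, -17.790228838219804]
lips ax [42.23889976884127, 30.35728241475457, 42.21890554944453, 30.337123958785174] lat [17.19283221069922, 17.237724835810287, -17.33413792054334, -17.549498008303388]
lips ax [42.772043811690736, 31.059456167838803, 42.75233403312474, 31.039584489154795] lat [16.939313324033005, 16.983567299776077, -17.096470836255612, -17.30876717838695]
13 blue ax [57.43026392795931, 57.41750671981774, 58.27987167650624] lat [10.854915263841255, -11.191304464915616, -0.25468590086637677]
15 blue ax [57.77544786591089, 57.76288826107781, 58.642815679367594] lat [10.677053439714172, -11.027680447485675, -0.2610032874322943]
16.5 blue ax [58.03433581937452, 58.02192441702275, 58.91502368151355] lat [10.543657071618883, -10.904962434413203, -0.2657413273567148]
18 blue ax [58.29322377283815, 58.28096057296779, 59.18723168365951] lat [10.410260703523567, -10.782244421340755, -0.27047936728113353]
```

The lips and the blue end agree to under 1 mm both along and across the clips. Next I'll press straight down.

Request:
move_arm(delta_rot=[[0, 0, 0], [0, 0, 0], [0, 0, 0], [0, 0, 0], [0, 0, 0], [0, 0, 0]], delta_pos=[[0, 0, -0.007], [0, 0, -0.006], [0, 0, -0.004], [0, 0, -0.003], [0, 0, -0.003], [0, 0, 0]], hand=[-1, -1, -1, -1, -1, -1])

```text
time: 11.68
position: [593.9, -195.7, 37.3]
eef_rot: [[0.001, 0.213, -0.977], [-0.0, -0.977, -0.213], [-1.0, 0.0, -0.001]]
ft_force: [1.7, 0.1, 0.2]
width: 19.8
```

Request:
move_arm(delta_rot=[[0, 0, 0], [0, 0, 0], [0, 0, 0]], delta_pos=[[0, 0, -0.003], [0, 0, -0.002], [0, 0, 0]], hand=[-1, -1, -1])

```text
time: 11.93
position: [593.0, -195.4, 31.3]
eef_rot: [[-0.001, 0.213, -0.977], [0.001, -0.977, -0.213], [-1.0, -0.001, 0.001]]
ft_force: [0.6, -0.3, -3.8]
width: 20.2
```

Request:
move_arm(delta_rot=[[0, 0, 0], [0, 0, 0], [0, 0, 0], [0, 0, 0]], delta_pos=[[0, 0, -0.002], [0, 0, -0.002], [0, 0, -0.001], [0, 0, 0]], hand=[-1, -1, -1, -1])

```text
time: 12.27
position: [593.0, -195.6, 28.8]
eef_rot: [[-0.0, 0.214, -0.977], [-0.0, -0.977, -0.214], [-1.0, -0.0, 0.0]]
ft_force: [-4.8, 2.4, 12.9]
width: 19.9
```

```bash
python3 -c "
from h import *
shot('9',('wrist','scene','side'))
crop('scene9',230,180,100,80,7,'pics/h1.png')
crop('side9',280,180,90,70,8,'pics/h2.png')"
```

```text
12.27 [ 593.  -195.6   28.8] qd 0.13 F [-4.8  2.4 12.9] w 19.9 J [-28.  33.  90.  -0.  56.  49.]
[[-0.0, 0.214, -0.977], [-0.0, -0.977, -0.214], [-1.0, -0.0, 0.0]]
```

View pics/wrist9.png

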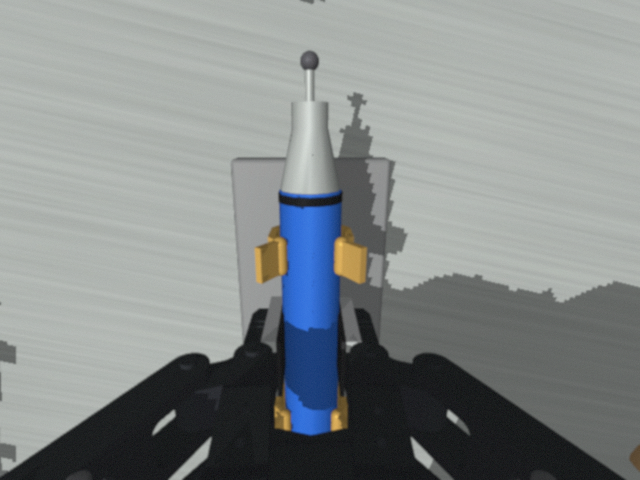

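View pics/h2.png

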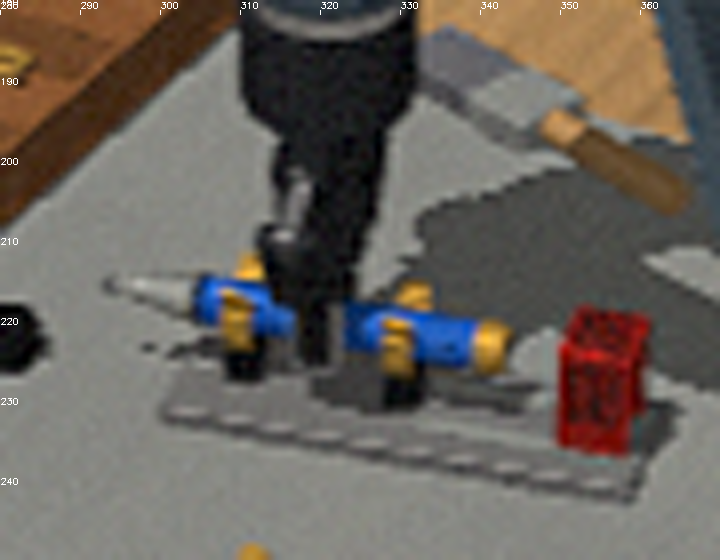

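Request:
move_arm(delta_rot=[[0, 0, 0], [0, 0, 0], [0, 0, 0]], delta_pos=[[0, 0, -0.001], [0, 0, -0.001], [0, 0, 0]], hand=[-1, -1, -1])

```text
time: 12.67
position: [593.0, -195.6, 28.7]
eef_rot: [[0.0, 0.214, -0.977], [-0.001, -0.977, -0.214], [-1.0, 0.001, -0.0]]
ft_force: [-8.3, 3.2, 24.0]
width: 20.2
```

Run:
```python
from h import *
np.set_printoptions(precision=2,suppress=True)
crop('wrist9',245,180,130,90,6,'pics/i1.png')
```

```text
(no output)
```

View pics/i1.png

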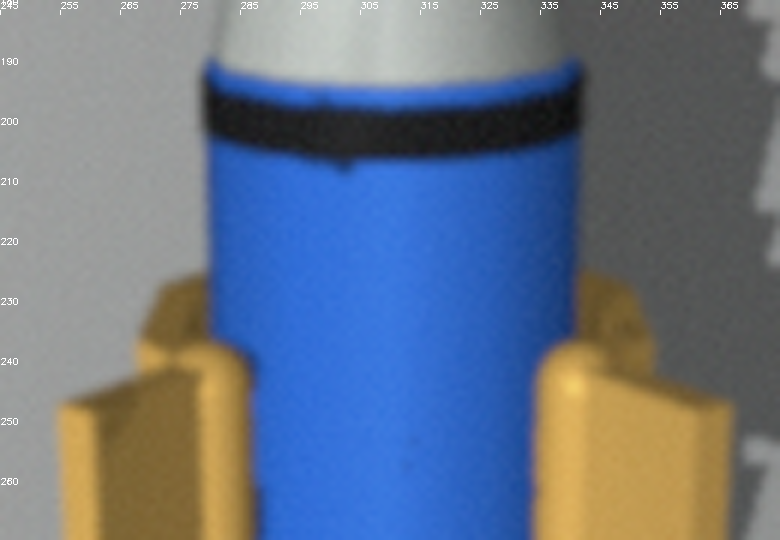

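Run:
```python
from h import *
w=load('wrist9');pose=w['pose'];p,R=pose
ax=-R[:,2]; lat=-R[:,1]
for uv in [(255.7,247.3),(367,247),(256.5,283),(365.5,283)]: q=atz(w,uv,63,pose)-p; print('lip',ax@q,lat@q)
for uv,z in [((279.5,191),45),((341.5,191),45),((310,194),56)]: q=atz(w,uv,z,pose)-p; print('blue',ax@q,lat@q)
```

```text
lip 43.48523735057002 16.5912550765526
lip 43.57669133542733 -17.954770879745983
lip 31.405959176350084 16.903259770715607
lip 31.403559672075705 -18.04606789048566
blue 57.92574754829557 10.289891900088383
blue 57.917614036005695 -11.096732516533343
blue 58.876297514571675 -0.2655215150891198
```

Request:
move_arm(delta_rot=[[0, 0, 0], [0, 0, 0], [0, 0, 0], [0, 0, 0]], delta_pos=[[0, 0, 0.0015], [0.001, 0.0002, 0.001], [0.0005, 0.0001, 0], [0, 0, 0]], hand=[-1, -1, -1, -1])

```text
time: 13.0
position: [593.0, -195.5, 28.8]
eef_rot: [[-0.003, 0.214, -0.977], [-0.0, -0.977, -0.214], [-1.0, -0.001, 0.003]]
ft_force: [-8.3, 0.4, 13.2]
width: 20.3
```

Run:
```python
from h import *
shot('10')
crop('wrist10',245,180,130,110,6,'pics/i2.png')
```

```text
13.0 [ 593.  -195.5   28.8] qd 0.16 F [-8.3  0.4 13.2] w 20.3 J [-28.  33.  90.  -0.  57.  49.]
[[-0.003, 0.214, -0.977], [-0.0, -0.977, -0.214], [-1.0, -0.001, 0.003]]
```

View pics/i2.png

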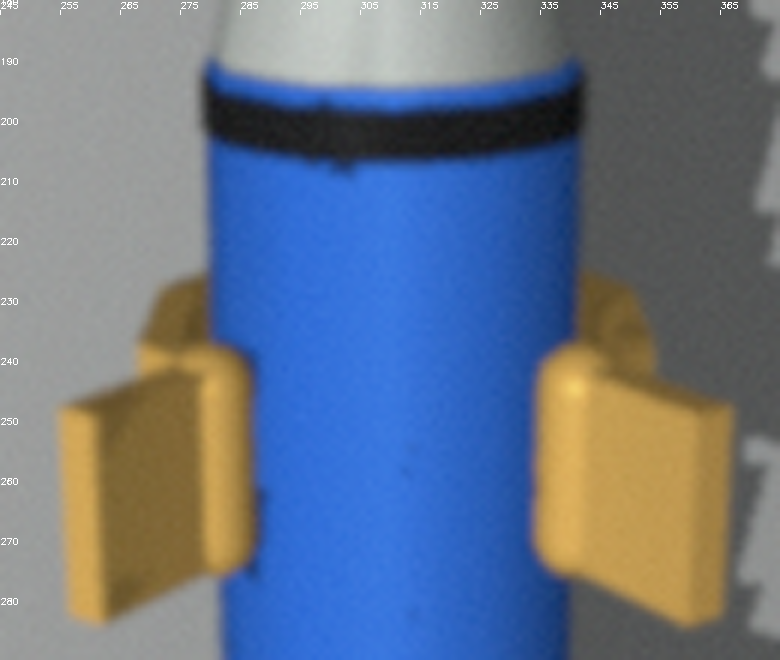

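Request:
move_arm(delta_rot=[[0, 0, 0], [0, 0, 0], [0, 0, 0], [0, 0, 0]], delta_pos=[[0.001, 0.0002, 0.001], [0.001, 0.0002, 0], [0, 0, 0], [0, 0, 0]], hand=[-1, -1, -1, -1])

```text
time: 13.38
position: [594.9, -195.1, 28.9]
eef_rot: [[-0.004, 0.214, -0.977], [0.0, -0.977, -0.214], [-1.0, -0.001, 0.004]]
ft_force: [-5.8, -0.7, 6.4]
width: 19.7
```

Run:
```python
from h import *
shot('11')
crop('wrist11',245,180,130,110,6,'pics/i3.png')
```

```text
13.38 [ 594.9 -195.1   28.9] qd 0.12 F [-5.8 -0.7  6.4] w 19.7 J [-28.  33.  90.  -0.  57.  49.]
[[-0.004, 0.214, -0.977], [0.0, -0.977, -0.214], [-1.0, -0.001, 0.004]]
```

View pics/i3.png

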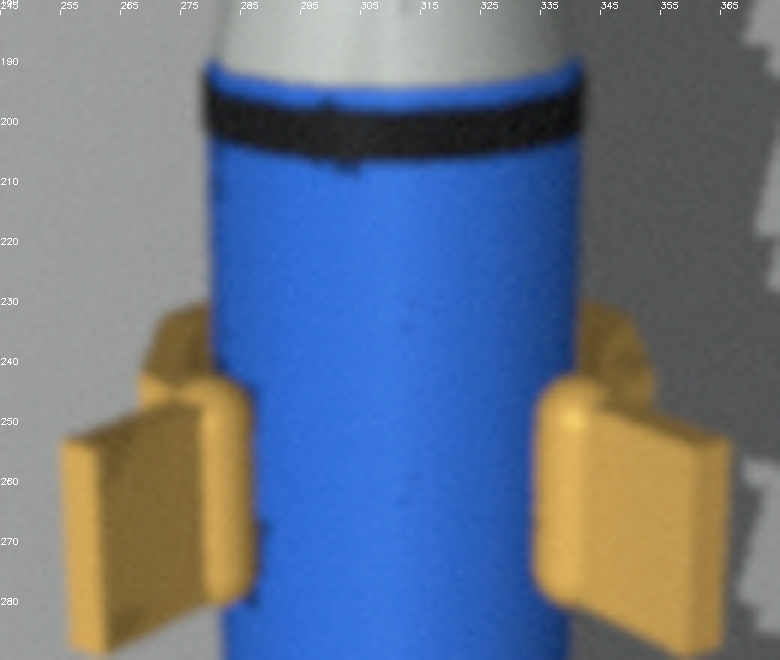

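Request:
move_arm(delta_rot=[[0, 0, 0], [0, 0, 0], [0, 0, 0], [0, 0, 0], [0, 0, 0], [0, 0, 0], [0, 0, 0], [0, 0, 0]], delta_pos=[[-0.0012, -0.0003, 0], [0, 0, 0], [0, 0, 0], [0, 0, 0], [0, 0, 0], [0, 0, 0], [0, 0, 0], [0, 0, 0.02]], hand=[-1, 1, 1, 1, 1, 1, 1, 1], grip_force=20)

```text
time: 14.1
position: [593.1, -193.9, 45.2]
eef_rot: [[-0.007, 0.213, -0.977], [0.004, -0.977, -0.213], [-1.0, -0.005, 0.006]]
ft_force: [-0.9, 0.5, 0.2]
width: 84.9
```

Request:
move_arm(delta_rot=[[0, 0, 0], [0, 0, 0], [0, 0, 0], [0, 0, 0], [0, 0, 0], [0, 0, 0], [0, 0, 0], [0, 0, 0]], delta_pos=[[0, 0, 0.025], [0, 0, 0.035], [0, 0, 0.035], [-0.025, -0.006, 0.03], [-0.034, -0.007, 0.01], [-0.03, -0.006, 0], [0, 0, 0], [0, 0, 0]], hand=[1, 1, 1, 1, 1, 1, 1, 1])

```text
time: 14.77
position: [505.7, -214.5, 184.4]
eef_rot: [[0.001, 0.212, -0.977], [-0.0, -0.977, -0.212], [-1.0, 0.0, -0.001]]
ft_force: [0.6, -0.2, -0.0]
width: 85.3
```

Run:
```python
from h import *
shot('12',('wrist','side','scene'))
crop('side12',280,180,90,70,8,'pics/j2.png')
```

```text
14.77 [ 505.7 -214.5  184.4] qd 2.4 F [ 0.6 -0.2 -0. ] w 85.3 J [-35.  17.  92.   0.  71.  43.]
[[0.001, 0.212, -0.977], [-0.0, -0.977, -0.212], [-1.0, 0.0, -0.001]]
```

View pics/wrist12.png

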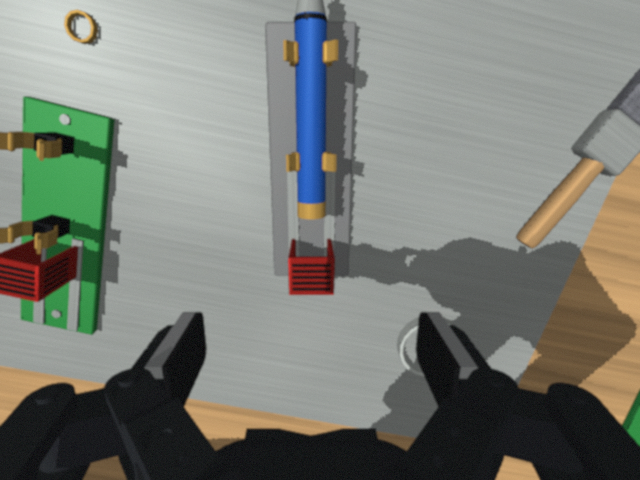

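View pics/j2.png

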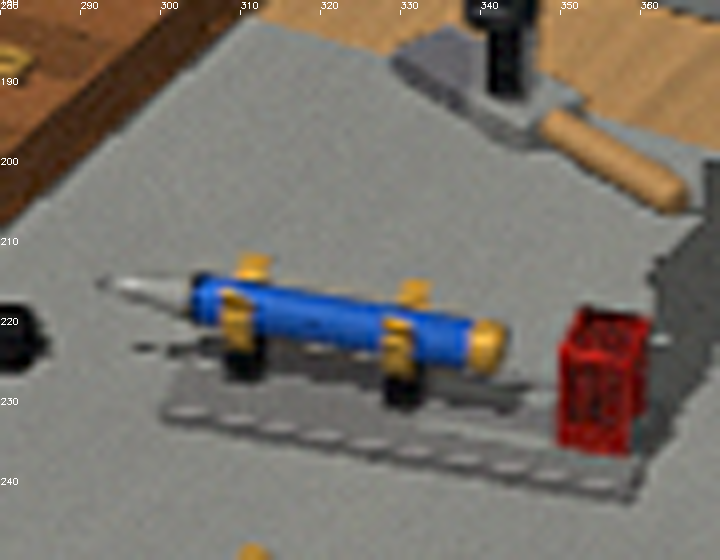

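Run:
```python
from h import *
crop('wrist12',270,0,80,70,8,'pics/k1.png')
crop('wrist12',270,145,80,80,8,'pics/k2.png')
```

```text
(no output)
```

View pics/k1.png

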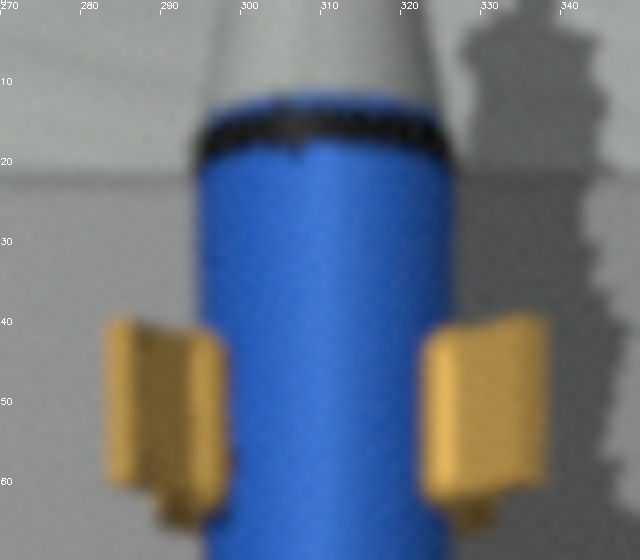

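View pics/k2.png

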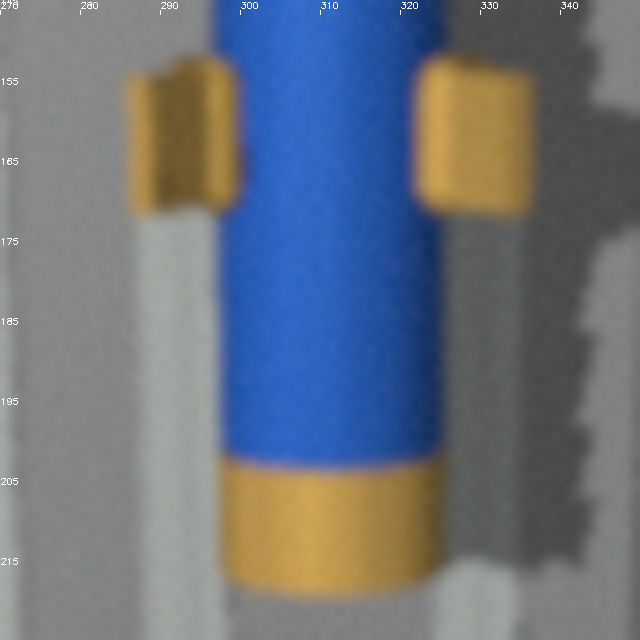

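Run:
```python
from h import *
w=load('wrist12');pose=w['pose'];p,R=pose
ax=-R[:,2]
A=lambda v,z,u=311: float(ax@(atz(w,(u,v),z,pose)-p))
L=[A(39.5,63,283),A(60.3,63,283),A(153.7,63,286),A(171.3,63,286)]
print('lips',np.round(L,1),'clip mid',np.mean(L))
print('nose end',A(11.5,56)-58,'tail end',A(219,56)+80, A(216.5,45,297.5)+80)
```

```text
lips [131.5 119.5  60.3  48.1] clip mid 89.86488271372228
nose end 90.92865119709805 tail end 91.5056666009412 90.76449145832987
```

Request:
move_arm(delta_rot=[[0, 0, 0], [0, 0, 0], [0, 0, 0], [0, 0, 0], [0, 0, 0], [0, 0, 0], [0, 0, 0], [0, 0, 0]], delta_pos=[[-0.0315, -0.0073, 0], [0, 0, -0.03], [0, 0, -0.035], [0, 0, -0.035], [0, 0, -0.03], [0, 0, -0.02], [0, 0, -0.01], [0, 0, 0]], hand=[1, 1, 1, 1, 1, 1, 1, 1])

```text
time: 15.58
position: [474.4, -220.3, 21.0]
eef_rot: [[-0.004, 0.214, -0.977], [0.003, -0.977, -0.214], [-1.0, -0.004, 0.003]]
ft_force: [-0.3, -0.1, -1.0]
width: 85.6
```

Request:
move_arm(delta_rot=[[0, 0, 0], [0, 0, 0], [0, 0, 0], [0, 0, 0], [0, 0, 0], [0, 0, 0], [0, 0, 0], [0, 0, 0]], delta_pos=[[0, 0, 0], [0, 0, 0], [0, 0, 0], [0, 0, 0], [0, 0, 0], [0, 0, 0], [0, 0, 0], [0, 0, 0]], hand=[-1, -1, -1, -1, -1, -1, -1, -1])

```text
time: 16.25
position: [475.9, -221.4, 25.3]
eef_rot: [[0.002, 0.213, -0.977], [-0.001, -0.977, -0.213], [-1.0, 0.001, -0.002]]
ft_force: [-0.4, 2.3, 4.6]
width: 35.7
```

Request:
move_arm(delta_rot=[[0, 0, 0], [0, 0, 0], [0, 0, 0], [0, 0, 0], [0, 0, 0], [0, 0, 0]], delta_pos=[[0.0098, 0.0022, 0], [0.0098, 0.0022, 0], [0.0098, 0.0022, 0], [0.0098, 0.0022, 0], [0.0098, 0.0022, 0], [0, 0, 0]], hand=[-1, -1, -1, -1, -1, -1])

```text
time: 16.75
position: [526.2, -210.4, 25.3]
eef_rot: [[0.003, 0.214, -0.977], [-0.001, -0.977, -0.214], [-1.0, 0.002, -0.003]]
ft_force: [1.5, 3.8, 8.1]
width: 35.5
```

Request:
move_arm(delta_rot=[[0, 0, 0], [0, 0, 0], [0, 0, 0], [0, 0, 0], [0, 0, 0]], delta_pos=[[0.002, 0.0004, 0], [0.002, 0.0004, 0], [0.001, 0.0002, 0], [0.001, 0.0002, 0], [0, 0, 0]], hand=[-1, -1, -1, -1, -1])

```text
time: 17.17
position: [529.7, -209.5, 25.3]
eef_rot: [[0.0, 0.214, -0.977], [-0.001, -0.977, -0.214], [-1.0, 0.001, 0.0]]
ft_force: [-3.4, 1.6, 8.6]
width: 35.9
```

Request:
move_arm(delta_rot=[[0, 0, 0], [0, 0, 0], [0, 0, 0], [0, 0, 0]], delta_pos=[[0.001, 0.0002, 0], [0.001, 0.0002, 0], [0.001, 0.0002, 0], [0, 0, 0]], hand=[-1, -1, -1, -1])

```text
time: 17.5
position: [529.9, -209.5, 25.2]
eef_rot: [[-0.005, 0.214, -0.977], [-0.001, -0.977, -0.214], [-1.0, -0.0, 0.005]]
ft_force: [-15.0, -2.6, 14.8]
width: 35.6
```

The hood has stopped: pushing 3 mm further moved it only 0.2 mm and raised the force to 15 N. I'll relax, release and look.

Request:
move_arm(delta_rot=[[0, 0, 0], [0, 0, 0], [0, 0, 0], [0, 0, 0], [0, 0, 0], [0, 0, 0], [0, 0, 0], [0, 0, 0]], delta_pos=[[-0.002, -0.0004, 0], [0, 0, 0], [0, 0, 0], [0, 0, 0], [0, 0, 0], [0, 0, 0], [0, 0, 0.025], [0, 0, 0.03]], hand=[-1, 1, 1, 1, 1, 1, 1, 1])

```text
time: 18.17
position: [529.3, -207.9, 76.8]
eef_rot: [[-0.005, 0.213, -0.977], [0.004, -0.977, -0.214], [-1.0, -0.005, 0.005]]
ft_force: [1.5, -0.8, 0.8]
width: 85.5
```

Request:
move_arm(delta_rot=[[0, 0, 0], [0, 0, 0], [0, 0, 0], [0, 0, 0], [0, 0, 0], [0, 0, 0], [0, 0, 0]], delta_pos=[[0, 0, 0.035], [-0.01, -0.002, 0.035], [-0.01, -0.002, 0.03], [0, 0, 0.015], [0, 0, 0], [0, 0, 0], [0, 0, 0]], hand=[1, 1, 1, 1, 1, 1, 1])

```text
time: 18.75
position: [510.7, -212.7, 192.5]
eef_rot: [[-0.002, 0.214, -0.977], [0.001, -0.977, -0.214], [-1.0, -0.001, 0.001]]
ft_force: [-1.2, 0.4, -0.4]
width: 85.5
```

Run:
```python
from h import *
shot('13',('wrist','side','scene'))
crop('side13',280,180,90,70,8,'pics/l2.png')
crop('wrist13',255,140,120,120,5,'pics/l1.png')
```

```text
18.75 [ 510.7 -212.7  192.5] qd 1.03 F [-1.2  0.4 -0.4] w 85.5 J [-34.  17.  91.   0.  72.  44.]
[[-0.002, 0.214, -0.977], [0.001, -0.977, -0.214], [-1.0, -0.001, 0.001]]
```

View pics/wrist13.png

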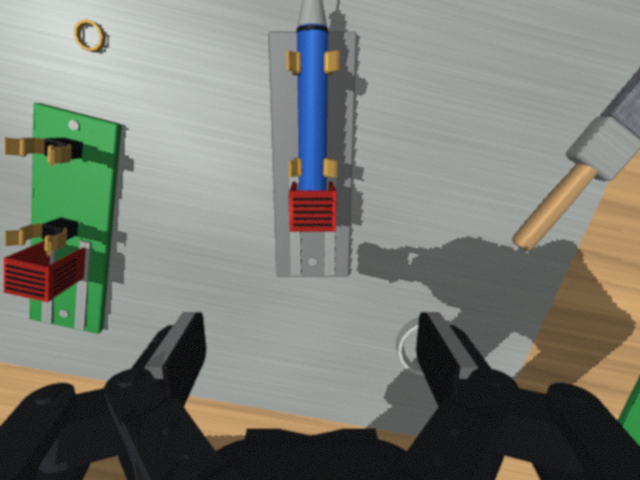

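View pics/l1.png

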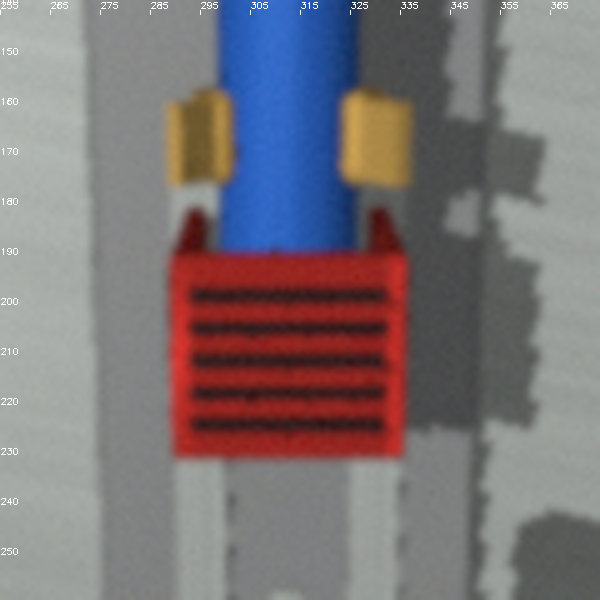

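View pics/l2.png

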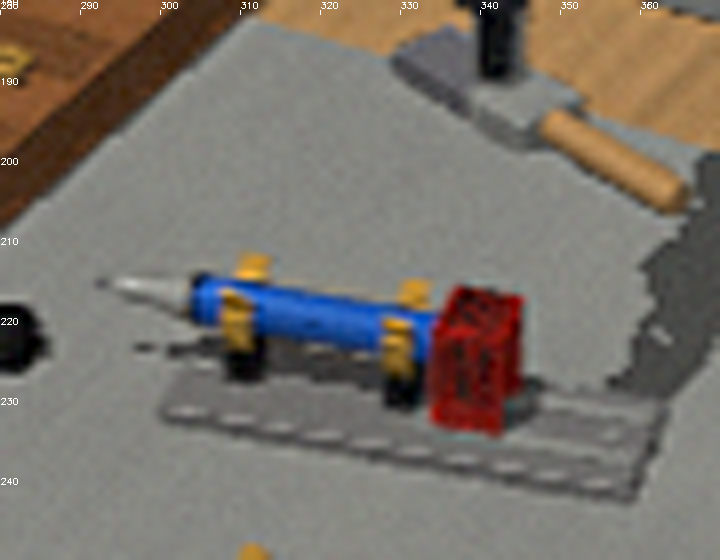

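View pics/scene13.png

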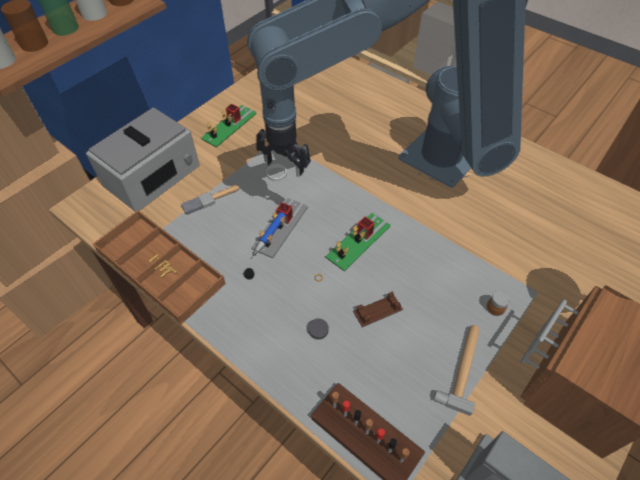

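Run:
```python
from h import *
w=load('wrist13');p,R=w['pose'];ax=-R[:,2]
A=lambda v,z,u: float(ax@(atz(w,(u,v),z,(p,R))-p))
print('lip-hood gap (home=10):',A(177.3,63,290)-A(190,64,290),'hood len',A(190,64,290)-A(231.3,64,290))
from rig import ctrl
print(ctrl.job_done())
```

```text
lip-hood gap (home=10): 9.210476930608309 hood len 31.841865207403252
the job is handed in; nothing more can be done
None
```

The handpiece is put away in the grey cradle and locked in, and the job is handed in at about 19 s of the 61 s allowed.

- **Hood open:** I slid the red hood back to its stop. It travelled about 54 mm, after which the force rose to about 12 N with no more movement.
- **Handpiece seated:** I lifted it from the rest and pressed it down into both clips until it bottomed. Pressing a further 2 mm moved it only 0.1 mm and raised the force to 24 N. It first seated about 1 mm too far towards the hood, so I nudged it forward about 2 mm before letting go.
- **Hood home:** I slid the hood forward about 55 mm until it stopped hard at about 15 N, then released it and raised the arm clear.

**Last checks:**
- The pictures show the handpiece level in both clips, with its brass tail under the hood.
- It measures about 1 mm off centre towards the nose, close to the limit of the camera calibration.
- The gap from hood to clip measured 9.2 mm where 10 mm was expected, so the hood is home within measuring error.
- The bystanders and the green look-alikes look undisturbed in the last scene picture.
- No check failed. The only disagreement was that the side and scene cameras differed from the wrist camera by a few mm on absolute positions, so I used the wrist camera and contact forces.

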